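# Float a lopsided sample pot level on the balance

## Task

Gently slide the blue sample pot off the loading ledge, through the open gate, onto the balance's sprung pan, and nudge it until the pan floats level: the pot is heavier on one side that cannot be seen, so the middle of the pan is not the right spot. Then slide the orange-tabbed gate fully shut and leave everything alone. Do not lean on the pan, tip the pot, or disturb the cup, bottle, brass weight and cork ring standing about.

Things in the scene. Friction and masses are not known exactly. Their poses are not given: they have to be found in the camera images.
- balance: White laboratory balance, fixed to the bench; origin on the bench under the pan's centre. Its axes: x across the gateway, y from the pan towards the loading ledge, z up. Housing 256 x 234 mm, 62 mm tall. Clear draught walls, open at the top, stand round the pan up to z = 128 mm: inner faces at x = -116 and +116 mm and at y = -116 mm; the +y side has the gateway
- gateway (a point): middle of the sill of the gateway in the draught wall, at x 0, y 93, z 76.5 mm in the balance frame; 122 mm wide along x, between two clear jambs 4 mm thick that reach out to the side walls; axes as the balance
- ledge (a point): centre of the top of the level aluminium loading ledge, 130 mm along x by 143 mm along y, at x 0, y 145.5, z 76.5 mm in the balance frame; it passes under the gateway and ends 4 mm short of the pan, 1.5 mm above the empty pan; axes as the balance
- pan: Square steel pan, 140 x 140 x 6 mm, with a thin blue cross; origin at the centre of its top face, axes as the balance when level. Empty, its top is 75 mm above the bench; it sinks about 3 mm under the pot and leans to the heavy side on soft springs, up to 0.14 rad: about 0.008 rad for each mm between the pot's centre of mass and the pan's centre
- lean_x (a joint): lean of the pan about the balance's x axis, rad; positive: the side towards the ledge (+y) is up; 0 is level
- lean_y (a joint): lean of the pan about the balance's y axis, rad; positive: the +x side is down; 0 is level
- pot: Closed round sample pot, steel-blue with a flat bright blue lid, 92 mm wide (too wide for the gripper), 46 mm tall, about 0.8 kg; origin at the centre of its underside. Its contents are fixed off to one side, so its centre of mass is about a centimetre from its axis, in a direction that cannot be seen
- gate (a joint): opening of the sliding gate, m: 0 fully shut, 0.122 fully open; it opens to the balance's +x, in the plane y = 100 mm, with light friction, on a rail that juts out to x = 188 mm
- gate_tab (a point): centre of the orange tab on top of the gate: 14 mm along x, 24 mm along y, standing from 132 to 160 mm above the bench. The gate below it is a clear panel with a blue frame, 120 mm long, 6 mm thick, 78 to 134 mm above the bench; the tab is near its -x end, at x = -48 mm in the balance frame when shut. Axes as the balance
- red_cup: bystander: red plastic cup, 72 mm wide, 85 mm tall, origin under its centre
- bottle: bystander: amber bottle, 60 mm wide, 130 mm tall, origin under its centre
- weight: bystander: brass weight with a knob, 38 mm wide, 62 mm tall, origin under its centre
- cork: bystander: cork ring, 100 mm wide, 30 mm tall, origin under its centre
Mind the look-alikes: they are no part of the job. There is more than one size of the pot; the one meant has the size given above.

How it is judged:
By the outcome, as a careful person would: the job done as asked, in the order asked, and still so for the second after the job is handed in, with the robot touching nothing.
It also fails if it takes over 72 s, if anything falls off the work surface, if the arm or the gripper's body presses on something with over 40 N, if the wrist force passes 120 N, or if a joint passes its speed limit or range.

## Robot

A 6-joint arm with a two-finger parallel gripper is mounted at the origin on the work surface. World frame = base frame: x ahead of the robot, y to its left, z up, the work surface at z = 0. Lengths are in m, angles in degrees, forces in N, time in s.
With the tool pointing down it reaches from about 0.25 to 0.725 m from the base axis. Payload 9.7 kg.
Tool frame: the origin (TCP) lies between the finger pads; the fingertips stand bot.tcp_to_tips ahead of it and the grasp point (between the pads) lies 2 mm behind it (bot.tcp_to_tips is the distance from the TCP to the fingertips, in m); z points along the fingers, y is the line along which they close (so a half turn about z gives the same grasp; the last joint's range is limited). The gripper opens to 85 mm and grips with 20 to 120 N. Pads are 22 mm wide; open, the fingers measure 114 mm over their backs; the gripper's body (76 mm by 85 mm) begins 54 mm behind the grasp point. The pads swing forward as they close: fully open they stand 13 mm farther back than shut.
Start: joints at [65.546, 4.979, 10.078, 95.1, 0, 90], TCP at [0.228, 0.501, 0.228] pointing down, gripper open.
Joint ranges: [-179.16, 179.16], [-48.56, 103.87], [-65.8, 70.77], [-126.05, 130.52], [-82.76, 87.17], [-180, 180]. Speed limits (degrees/s): [127.2, 127.2, 147.25, 180, 180, 180].

## Interface

Orientations are given as [roll, pitch, yaw] about the fixed x, y, z axes, in that order (R = Rz(yaw) Ry(pitch) Rx(roll)).
In Python, from workcell import sensors, camera, camera_params, bot gives the robot as it stands.
- The arm moves only by the tool apply_moves, never from a script. Its argument "motion" is a list of rows, each an object with "jaw": the opening, from -1 (shut) to 1 (fully open); "xyz": the shift along the tool's x, y, z in mm, a list of three; "twist": the turn about the tool's z in rad. A call has 1 to 5 rows; each row is the pose to reach, as a shift and turn from the pose commanded when the call began, along the tool's axes at that moment; what a row does not reach only later rows make up. A row lasts 1/8 s, in which the tool goes at most 62.5 mm and 10.7 degrees, less where a joint would pass 70% of its speed; a pose out of reach is approached as far as the arm can. A call with a gripper value outside its range is refused whole. The fingers move at their own pace and stop on an object; "grip_force" is the grip in N (left out, the last holds). Time passes only in rows, so rows that repeat a pose let the fingers close. It gives the time, the measured TCP pose, the force, the opening and the grip force at its end, in the units of the state.
- sensors.get_obs(): the state, without advancing time (a new reading comes with each control period).
- camera(name): name is "scene" or "side" or "wrist"; returns (picture, depth): 384x512x3 uint8, red, green, blue; 384x512 float32, m along the optical axis (not along the pixel's ray), 0 where there is no reading.
- camera_params(name): a dict with "mtx" (3x3 intrinsics, pixels), "rvec" (rotation vector, rad) and "tvec" (3), from world to camera coordinates, as OpenCV has them. Camera axes: x right, y down, z forward; pixel columns grow to the right and rows downward; lengths in m; the calibration is good to about 2 mm. A picture is of the moment at which its call begins: read the wrist's pose just before it. camera_params takes no time and is no camera call; for the wrist camera it gives the pose at the moment of the call.
- bot.job_done(): hands the job in; it is judged then, once.
The state is a dict: "time": time; "q": joint angles; "qd": joint speeds; "joint_efforts": joint torques, N m; "ee_pos": TCP position; "tcp_rot": TCP orientation; "wrist_force": force on the tool from outside, world axes, zero at the start; "torque": the same for the moment, N m; "opening": finger opening in m; "grasp_force": force on a finger pad.
Only numpy, scipy, OpenCV 4.12 (cv2) and the standard library are available. Lean on these libraries where they do the work, as an engineer would, in place of code of your own. Each camera call takes 0.05 s, during which the arm holds its last target. There are 200 camera calls.

## Working session

There is one attempt and no reset: what is moved stays moved. The work goes in short steps, Python scripts to look and compute and a tool call to move; the robot and the scene stay as the last step left them, time stands still between calls to the robot, and variables do not carry over. Pictures are saved under pics/ and viewed, at most 10 in all, crops included, and the job is handed in when it is done.

Besides the shell and the picture viewer there is one more tool, called as a command line: name --argument value ..., lists and objects as JSON in quotes. apply_moves: Moves the arm, as the interface text tells. Its arguments: {"type":"object","properties":{"motion":{"type":"array","items":{"type":"object","properties":{"jaw":{"type":"number"},"xyz":{"type":"array","items":{"type":"number"}},"twist":{"type":"number"}}}},"grip_force":{"type":"number"}},"required":["motion"]}

```bash
mkdir -p pics; ls; cat > h.py <<'E'
import numpy as np, cv2
from workcell import sensors, camera, camera_params, bot
def cam(n):
    p=camera_params(n); im,d=camera(n)
    K=np.array(p["mtx"],float);R=cv2.Rodrigues(np.array(p["rvec"],float))[0];t=np.array(p["tvec"],float).ravel()
    return im,d,K,R,t
def cloud(d,K,R,t):
    v,u=np.indices(d.shape)
    c=np.stack([(u-K[0,2])/K[0,0]*d,(v-K[1,2])/K[1,1]*d,d],-1)
    return (c-t)@R
def save(n,im): cv2.imwrite("pics/"+n+".png",cv2.cvtColor(im,cv2.COLOR_RGB2BGR))
E
python3 - <<'E'
from h import *
print(sensors.get_obs(), bot.tcp_to_tips)
a=cam("scene");b=cam("side")
np.savez("first.npz",a=a[0],ad=a[1],aK=a[2],aR=a[3],at=a[4],b=b[0],bd=b[1],bK=b[2],bR=b[3],bt=b[4])
save("scene0",a[0]);save("side0",b[0])
for c in(a,b):print(-c[3].T@c[4],c[3][2])
E
```

```text
pics
{'time': 0.0, 'q': array([ 6.55458202e+01,  5.01209024e+00,  1.00353425e+01,  9.50991764e+01,
       -1.87090143e-03,  9.00010047e+01]), 'qd': array([-0.03899757, -0.06741583, -0.07179015, -0.04356811,  0.01178518,
       -0.03102883]), 'joint_efforts': array([-2.69281561e-03, -5.20389998e+01,  4.64799607e+01,  1.64731534e-02,
       -1.94164550e-04,  9.78522053e-06]), 'ee_pos': array([0.22759648, 0.50045236, 0.22688152]), 'tcp_rot': array([-1.79924076e+02,  1.87223116e-03,  1.55544818e+02]), 'wrist_force': array([ 0.18935135,  0.24979631, -0.35009626]), 'torque': array([-0.03169641,  0.03154668, -0.01440532]), 'grasp_force': 0.0, 'opening': 0.0856786592758816} 0.017
[1.32053575 0.34507919 0.67693392] [-0.7823893  -0.31465559 -0.5374559 ]
[ 0.36028518 -0.75417843  1.08504427] [ 0.11327217  0.60708413 -0.7865229 ]
```

View pics/scene0.png

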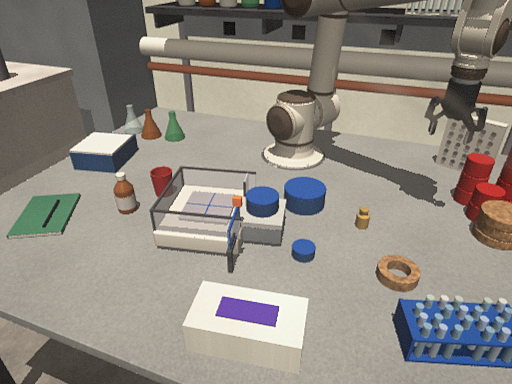

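View pics/side0.png

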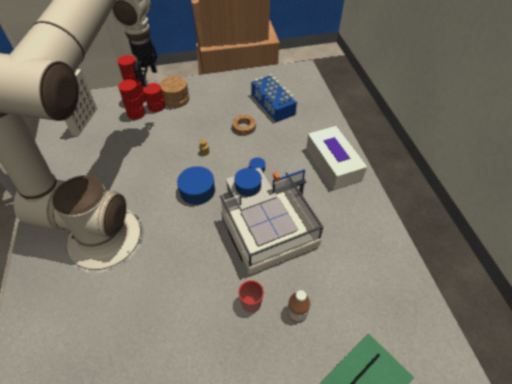

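Scene view: the pot is on the ledge at about (263,198), the orange tab at (237,201), and look-alikes at (304,190) and (303,250). Side view: pot at (248,181), pan at (268,221), tab at (277,177).

```bash
python3 - <<'E'
from h import *
f=np.load("first.npz")
for k in "ab":
    im,d,K,R,t=[f[k+s] for s in("","d","K","R","t")]
    P=cloud(d,K,R,t); h=cv2.cvtColor(im,cv2.COLOR_RGB2HSV)
    ok=d>0
    near=ok&(np.hypot(P[...,0]-.45,P[...,1]-.0)<.4)
    pot=near&(abs(P[...,2]-.1225)<.006)&(h[...,0]>100)&(h[...,0]<125)&(h[...,1]>150)
    n,l,s,c=cv2.connectedComponentsWithStats(pot.astype(np.uint8))
    for i in range(1,n):
        if s[i,4]>60:
            q=P[l==i]; (cx,cy),r=cv2.minEnclosingCircle(q[:,:2].astype(np.float32)); print(k,"lid",s[i],c[i],cx,cy,r,np.median(q[:,2]))
    tab=near&(h[...,0]<16)&(h[...,1]>170)&(P[...,2]>.12)&(P[...,2]<.17)
    n,l,s,c=cv2.connectedComponentsWithStats(tab.astype(np.uint8))
    for i in range(1,n):
        if s[i,4]>8: q=P[l==i];print(k,"tab",s[i],c[i],q.mean(0),q.min(0),q.max(0))
    pan=near&(abs(P[...,2]-.075)<.006)
    n,l,s,c=cv2.connectedComponentsWithStats(pan.astype(np.uint8))
    for i in range(1,n):
        if s[i,4]>100: q=P[l==i];print(k,"pan",s[i],c[i],np.median(q[:,2]),cv2.minAreaRect(q[:,:2].astype(np.float32)*1000))
    hs=near&(abs(P[...,2]-.062)<.005)
    q=P[hs];print(k,"housing",len(q),cv2.minAreaRect(q[:,:2].astype(np.float32)*1000))
    for nm,(x0,y0,x1,y1) in {"a":{"bal":(140,155,330,275)},"b":{"bal":(165,150,345,280)}}[k].items():
        c=cv2.resize(im[y0:y1,x0:x1],None,fx=4,fy=4,interpolation=cv2.INTER_CUBIC); save("c"+k,c)
E
```

```text
a lid [246 187  33  18 453] [262.16777042 195.29580574] 0.5083458423614502 0.0540880486369133 0.04781579598784447 0.12061454442127786
a tab [233 196   9  10  54] [237.35185185 200.92592593] [0.59789516 0.02004966 0.14881385] [0.58849488 0.00973086 0.13599261] [0.60372815 0.02941777 0.16008611]
a pan [150 167  22  14 135] [160.54074074 173.52592593] 0.07539881397169115 ((438.6443176269531, -324.4600830078125), (71.98355865478516, 67.699462890625), 18.19174575805664)
a pan [163 180  80  30 268] [201.61940299 186.9738806 ] 0.07543182458837017 ((476.9673156738281, -172.19790649414062), (127.7035140991211, 255.61244201660156), 52.05769348144531)
a pan [181 191  56  26 993] [209.01007049 203.56998993] 0.07290319635066236 ((531.0794677734375, -97.12187194824219), (114.74592590332031, 143.301513671875), 12.615816116333008)
a pan [240 195  46  33 672] [262.6860119  215.74702381] 0.0746364610075062 ((516.1392822265625, 52.17301940917969), (133.51016235351562, 133.005615234375), 12.071694374084473)
a pan [152 225  75  11 264] [189.83712121 229.63257576] 0.07493479445796722 ((667.0508422851562, 
[... 793 characters left out ...]
721069336, 179.4042205810547), 8.855581283569336)
b pan [ 229  168   86   77 2248] [267.43549822 213.31049822] 0.07491207322832528 ((550.3626098632812, -46.17169189453125), (214.74046325683594, 307.0736083984375), 23.670072555541992)
b pan [226 176  14  21 121] [232.33057851 185.09090909] 0.07572072831800349 ((454.2783508300781, 60.65093231201172), (30.504283905029297, 91.61563110351562), 1.6445258855819702)
b pan [245 235  77  31 146] [282.80821918 250.04794521] 0.07576995888585768 ((567.6334228515625, -216.9959259033203), (243.761474609375, 37.035743713378906), 3.317147731781006)
b housing 2468 ((491.9483642578125, 19.3646240234375), (672.749755859375, 587.79541015625), 49.953704833984375)
```

View pics/cb.png

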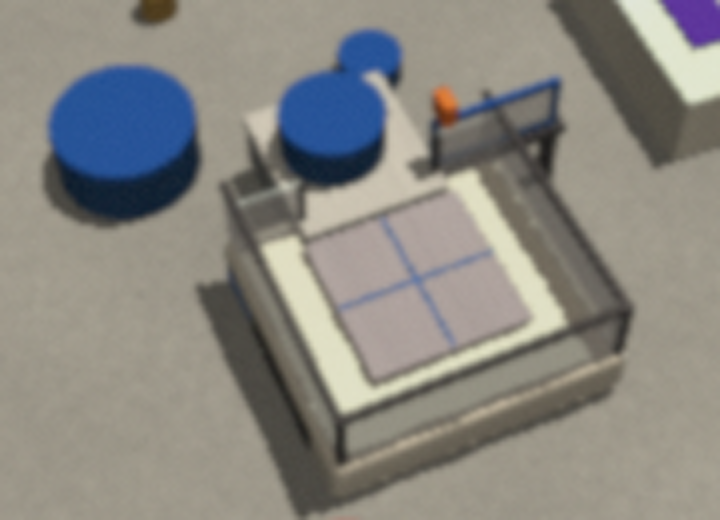

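```bash
python3 - <<'E'
from h import *
from scipy.optimize import least_squares
f=np.load("first.npz")
# balance-frame points (mm) and crop pixels in cb.png
M=np.array([[-70,70,75],[70,70,75],[70,-70,75],[-70,-70,75],[0,0,75],[0,70,75],[70,0,75],[0,-70,75],[-70,0,75],[-65,217,76.5],[65,217,76.5],[-48+122,100,160-14]])/1e3
C=np.array([[305,243],[455,193],[530,320],[375,382],[419,280],[384,217],[493,252],[453,345],[340,307],[247,117],[378,73],[446,106]],float)
uv=(C+.5)/4-.5+[165,150]
K,R,t=f["bK"],f["bR"],f["bt"]
def T(p,X):
    c,s=np.cos(p[2]),np.sin(p[2]); return X@np.array([[c,s,0],[-s,c,0],[0,0,1]])+[p[0],p[1],0]
def proj(W,K,R,t): q=(W@R.T+t)@K.T; return q[:,:2]/q[:,2:]
r=least_squares(lambda p:(proj(T(p,M),K,R,t)-uv).ravel(),[.55,-.1,0.2],loss="soft_l1")
rs=[least_squares(lambda p:(proj(T(p,M),K,R,t)-uv).ravel(),[.55,-.1,a],loss="soft_l1") for a in(-2,-1,0,1,2)]
r=min(rs,key=lambda r:r.cost)
print(r.x,np.degrees(r.x[2]));print((proj(T(r.x,M),K,R,t)-uv).round(2).tolist())
np.save("pose.npy",r.x)
a=f["a"].copy();K,R,t=f["aK"],f["aR"],f["at"]
q=proj(T(r.x,M),K,R,t)
big=cv2.resize(a[155:275,140:330],None,fx=4,fy=4,interpolation=cv2.INTER_CUBIC)
for u,v in q: cv2.circle(big,(int((u-140+.5)*4-.5),int((v-155+.5)*4-.5)),3,(255,0,255),-1)
save("ov",big)
def inv(w): c,s=np.cos(r.x[2]),np.sin(r.x[2]); w=np.array(w)-r.x[:2]; return np.array([c*w[0]+s*w[1],-s*w[0]+c*w[1]])*1e3
for w in([.5083,.0541],[.5072,.0492],[.598,.020],[.5915,.0082]):print(inv(w))
E
```

```text
[ 0.54433681 -0.10009845  0.20183637] 11.56437243012247
[[-0.47, 0.33], [0.48, -1.02], [1.33, -0.5], [-0.48, -0.28], [-0.51, 0.11], [-0.75, -0.18], [0.46, -0.16], [0.59, 1.0], [-0.77, 0.83], [-0.76, -0.27], [0.37, -0.64], [0.76, 0.45]]
[ -4.39329105 158.29248705]
[ -6.4532581  153.71247223]
[ 76.64982253 106.90266567]
[67.9162405  96.64525153]
```

View pics/ov.png

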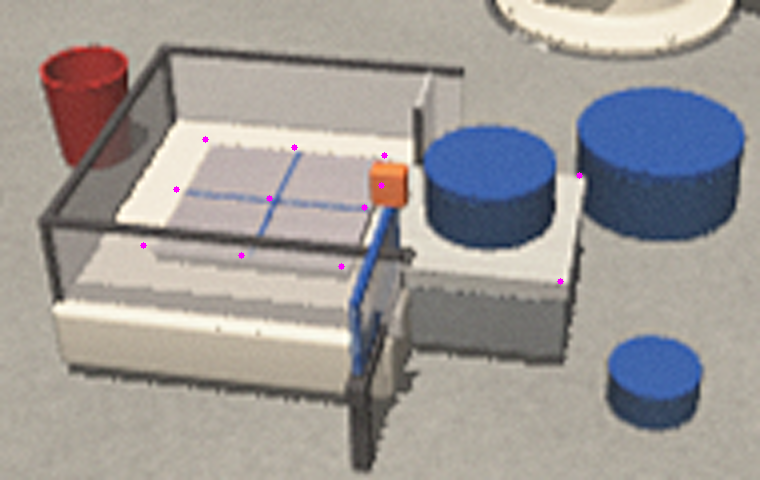

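The overlay matches the balance to about 2 mm, with the cross centre near (270,199). The pot sits on the ledge just outside the gateway. Next I'll locate the neighbouring pots and work out the approach.

```bash
cat >> h.py <<'E'
P0=np.load("pose.npy")
def toW(b,p=P0):
    c,s=np.cos(p[2]),np.sin(p[2]); b=np.asarray(b,float)/1e3; return np.stack([c*b[...,0]-s*b[...,1]+p[0],s*b[...,0]+c*b[...,1]+p[1]],-1)
def toB(w,p=P0):
    c,s=np.cos(p[2]),np.sin(p[2]); w=np.asarray(w,float)[...,:2]-p[:2]; return np.stack([c*w[...,0]+s*w[...,1],-s*w[...,0]+c*w[...,1]],-1)*1e3
def shift(b,z,yaw=None):
    "tool-axis shift (mm) and twist from the present pose to balance xy (mm), TCP z (mm), balance yaw"
    o=sensors.get_obs(); y=np.radians(o["tcp_rot"][2]); d=(np.append(toW(b),z/1e3)-o["ee_pos"])*1e3
    tx=np.array([np.cos(y),np.sin(y)]);ty=np.array([np.sin(y),-np.cos(y)])
    tw=0 if yaw is None else (y-np.radians(yaw)+np.pi)%(2*np.pi)-np.pi
    return [round(float(v),1) for v in(d[:2]@tx,d[:2]@ty,-d[2])],round(float(tw),3)
E
python3 - <<'E'
from h import *
f=np.load("first.npz")
im,d,K,R,t=[f["b"+s] for s in("","d","K","R","t")]
P=cloud(d,K,R,t);h=cv2.cvtColor(im,cv2.COLOR_RGB2HSV)
m=(h[...,0]>100)&(h[...,0]<125)&(h[...,1]>150)&(P[...,2]>.015)&(P[...,2]<.14)
n,l,s,c=cv2.connectedComponentsWithStats(m.astype(np.uint8))
for i in range(1,n):
    if s[i,4]>60:
        q=P[l==i];zt=np.percentile(q[:,2],95);(x,y),r=cv2.minEnclosingCircle(q[q[:,2]>zt-.008][:,:2].astype(np.float32));print(c[i].round(),toB([x,y]).round(),r,zt)
b=toB(P); o=toW([-5,235]);print("target",o)
print(shift([-5,235],230,101.56), toB(sensors.get_obs()["ee_pos"]))
# depth noise on the pan: plane fit, side & scene
for k in"ab":
    d,K,R,t=[f[k+s] for s in("d","K","R","t")];P=cloud(d,K,R,t);b=toB(P)
    m=(abs(b[...,0])<60)&(abs(b[...,1])<60)&(abs(P[...,2]-.075)<.012)
    A=np.c_[b[m],np.ones(m.sum())];z=P[m][:,2]*1e3;c=np.linalg.lstsq(A,z,rcond=None)[0];print(k,m.sum(),c,np.std(z-A@c))
E
```

```text
[278. 102.] [299. 593.] 0.11262823641300201 0.0703847478758797
[249. 178.] [ -6. 154.] 0.04672737792134285 0.12461593623003137
[196. 184.] [-161.  264.] 0.06529631465673447 0.06810731145390046
target [0.49232815 0.12912873]
([-394.7, -228.4, -3.0], 0.942) [-189.91653555  651.88103998]
a 824 [1.09773284e-03 3.22031813e-05 7.29361886e+01] 1.082708624186019
b 1159 [-1.15101250e-03 -9.07504684e-04  7.46825087e+01] 1.9466655330913412
```

apply_moves --motion '[{"xyz": [-49, -28, 0], "twist": 0.17, "jaw": 0.2}, {"xyz": [-98, -56, 0], "twist": 0.34, "jaw": 0.2}, {"xyz": [-147, -85, 0], "twist": 0.51, "jaw": 0.2}, {"xyz": [-196, -113, 0], "twist": 0.68, "jaw": 0.2}, {"xyz": [-245, -141, 0], "twist": 0.85, "jaw": 0.2}]' --grip_force 20

```text
time: 0.72
ee_pos: [0.393, 0.2693, 0.2274]
tcp_rot: [-180.0, 0.0, 106.5]
wrist_force: [1.1, 0.7, -0.7]
opening: 0.0509
grasp_force: 0.0
```

```bash
python3 -c "
from h import *
print(shift([-5,238],228,101.56))"
```

```text
([-159.6, 55.6, -0.6], 0.087)
```

apply_moves --motion '[{"xyz": [-53, 18, 0], "twist": 0.03}, {"xyz": [-106, 37, 0], "twist": 0.06}, {"xyz": [-159, 55, 0], "twist": 0.087}, {"xyz": [-159, 55, 0], "twist": 0.087}]'

```text
validation failed for argument at $.mo...
```

```bash
python3 - <<'E'
from h import *
print(shift([-5,230],102,101.56), sensors.get_obs()["tcp_rot"], toB(sensors.get_obs()["ee_pos"]))
im,d,K,R,t=cam("wrist"); save("w1",im)
P=cloud(d,K,R,t);b=toB(P);h=cv2.cvtColor(im,cv2.COLOR_RGB2HSV)
m=(h[...,0]>100)&(h[...,0]<125)&(h[...,1]>150)&(abs(P[...,2]-.1225)<.004)
n,l,s,c=cv2.connectedComponentsWithStats(m.astype(np.uint8))
for i in range(1,n):
    if s[i,4]>300: q=b[l==i].astype(np.float32);print(s[i],cv2.minEnclosingCircle(q),np.median(P[l==i][:,2]))
E
```

```text
([-167.6, 54.9, 125.4], 0.087) [-1.79993156e+02  1.29176305e-03  1.06535874e+02] [-74.22834947 392.19341795]
```

View pics/w1.png

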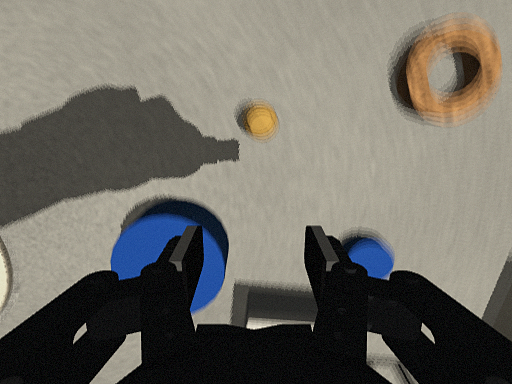

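The move was refused because every row needs a jaw value. The wrist view shows the brass weight at (262,120), the cork at (450,70) and the fingers at the bottom, looking towards +y.

apply_moves --motion '[{"xyz": [-54, 18, 0], "twist": 0.03, "jaw": 0.2}, {"xyz": [-108, 37, 0], "twist": 0.06, "jaw": 0.2}, {"xyz": [-160, 54, 0], "twist": 0.087, "jaw": 0.2}, {"xyz": [-160, 54, 40], "twist": 0.087, "jaw": 0.2}, {"xyz": [-160, 54, 85], "twist": 0.087, "jaw": 0.2}]'

```text
time: 1.4
ee_pos: [0.491, 0.1326, 0.1416]
tcp_rot: [180.0, -0.0, 101.8]
wrist_force: [0.5, 0.1, -0.2]
opening: 0.0514
grasp_force: 0.0
```

```bash
python3 - <<'E'
from h import *
print(shift([-5,220],102,101.56), toB(sensors.get_obs()["ee_pos"]))
E
```

```text
([-18.7, 0.5, 39.6], 0.004) [ -5.5897886  238.69611947]
```

apply_moves --motion '[{"xyz": [0, 0.5, 20], "jaw": 0.2}, {"xyz": [-3, 0.5, 39], "jaw": 0.2}, {"xyz": [-12, 0.5, 39], "jaw": 0.2}, {"xyz": [-22, 0.5, 39], "jaw": 0.2}, {"xyz": [-28, 0.5, 39], "jaw": 0.2}]'

```text
validation failed for argument at $.mo...
```

apply_moves --motion '[{"xyz": [-4, 0, 0], "jaw": 0.2}, {"xyz": [-8, 0, 0], "jaw": 0.2}, {"xyz": [-12, 0, 0], "jaw": 0.2}, {"xyz": [-16, 0, 0], "jaw": 0.2}, {"xyz": [-20, 0, 0], "jaw": 0.2}]'

```text
validation failed for argument at $.mo...
```

```bash
cat >> h.py <<'E'
def look(pr=True):
    out=[]
    for n in("scene","side"):
        im,d,K,R,t=cam(n);P=cloud(d,K,R,t);b=toB(P);h=cv2.cvtColor(im,cv2.COLOR_RGB2HSV)
        blue=(h[...,0]>100)&(h[...,0]<125)&(h[...,1]>150)
        near=(abs(b[...,0])<75)&(b[...,1]>-80)&(b[...,1]<215)&(d>0)
        m=blue&near&(P[...,2]>.108)&(P[...,2]<.135)
        nn,l,s,c=cv2.connectedComponentsWithStats(m.astype(np.uint8))
        if nn>1:
            i=1+np.argmax(s[1:,4]);q=b[l==i];z=P[l==i][:,2]*1e3
            A=np.c_[q-q.mean(0),np.ones(len(q))];k=np.linalg.lstsq(A,z,rcond=None)[0];e=abs(z-A@k)<4
            k=np.linalg.lstsq(A[e],z[e],rcond=None)[0];q=q[e]
            (x,y),r=cv2.minEnclosingCircle(q.astype(np.float32));print(n,"lid n",len(q),"xy",round(x,1),round(y,1),"r",round(r,1),"z",k[2].round(1),"lean_x",k[1].round(4),"lean_y",-k[0].round(4))
        m=~blue&(abs(b[...,0])<62)&(abs(b[...,1])<62)&(P[...,2]<.09)&(P[...,2]>.058)&(d>0)&(h[...,1]<80)
        if m.sum()>80:
            B=b[m];z=P[m][:,2]*1e3;A=np.c_[B,np.ones(len(B))];e=np.ones(len(B),bool)
            for _ in range(6): k=np.linalg.lstsq(A[e],z[e],rcond=None)[0];e=abs(z-A@k)<3
            print(n,"pan n",e.sum(),"/",len(e),"z",k[2].round(1),"lean_x",k[1].round(4),"lean_y",-k[0].round(4))
        out.append(im)
    return out
E
python3 - <<'E'
from h import *
o=sensors.get_obs();print(toB(o["ee_pos"]),o["ee_pos"][2]); look()
E
```

```text
[ -5.5897886  238.69611947] 0.1415925280937065
scene lid n 457 xy -5.9 159.7 r 46.9 z 120.7 lean_x -0.0007 lean_y -0.0045
scene pan n 839 / 846 z 73.0 lean_x 0.0024 lean_y -0.0028
side lid n 395 xy -6.1 153.7 r 46.5 z 121.8 lean_x 0.019 lean_y -0.0097
side pan n 1074 / 1235 z 74.5 lean_x -0.0052 lean_y -0.0018
```

apply_moves --motion '[{"xyz": [0, 0, 20], "jaw": 0.2, "twist": 0}, {"xyz": [-3, 0, 39], "jaw": 0.2, "twist": 0}, {"xyz": [-12, 0, 39], "jaw": 0.2, "twist": 0}, {"xyz": [-22, 0, 39], "jaw": 0.2, "twist": 0}, {"xyz": [-28, 0, 39], "jaw": 0.2, "twist": 0}]'

```text
time: 2.12
ee_pos: [0.4967, 0.1053, 0.1046]
tcp_rot: [179.9, 0.0, 101.8]
wrist_force: [0.9, 0.5, 0.1]
opening: 0.0514
grasp_force: 0.0
```

apply_moves --motion '[{"xyz": [-4, 0, 0], "jaw": 0.2, "twist": 0}, {"xyz": [-8, 0, 0], "jaw": 0.2, "twist": 0}, {"xyz": [-12, 0, 0], "jaw": 0.2, "twist": 0}, {"xyz": [-16, 0, 0], "jaw": 0.2, "twist": 0}, {"xyz": [-20, 0, 0], "jaw": 0.2, "twist": 0}]'

```text
time: 2.75
ee_pos: [0.5004, 0.0864, 0.1037]
tcp_rot: [180.0, -0.0, 101.9]
wrist_force: [-0.7, 3.4, 2.1]
opening: 0.051
grasp_force: 1.9
```

```bash
python3 - <<'E'
from h import *
o=sensors.get_obs();print(toB(o["ee_pos"]),o["ee_pos"][2],o["tcp_rot"][2]); look()
E
```

```text
[ -5.64999371 191.54277632] 0.10372581681120888 101.87707043288194
scene lid n 362 xy -2.4 146.0 r 45.7 z 120.6 lean_x -0.0029 lean_y -0.0047
scene pan n 835 / 839 z 72.9 lean_x 0.0014 lean_y -0.0018
side lid n 384 xy -6.3 140.4 r 45.6 z 121.6 lean_x 0.0144 lean_y -0.0031
side pan n 1090 / 1233 z 74.6 lean_x -0.0027 lean_y 0.0016
```

apply_moves --motion '[{"xyz": [-4, 0, 0], "jaw": 0.2, "twist": 0}, {"xyz": [-8, 0, 0], "jaw": 0.2, "twist": 0}, {"xyz": [-12, 0, 0], "jaw": 0.2, "twist": 0}, {"xyz": [-16, 0, 0], "jaw": 0.2, "twist": 0}, {"xyz": [-20, 0, 0], "jaw": 0.2, "twist": 0}]'

```text
time: 3.48
ee_pos: [0.5044, 0.0666, 0.1036]
tcp_rot: [180.0, -0.0, 101.9]
wrist_force: [-1.0, 3.8, 2.7]
opening: 0.0511
grasp_force: 2.3
```

apply_moves --motion '[{"xyz": [-4, 0, 0], "jaw": 0.2, "twist": 0}, {"xyz": [-8, 0, 0], "jaw": 0.2, "twist": 0}, {"xyz": [-12, 0, 0], "jaw": 0.2, "twist": 0}, {"xyz": [-16, 0, 0], "jaw": 0.2, "twist": 0}, {"xyz": [-20, 0, 0], "jaw": 0.2, "twist": 0}]'

```text
time: 4.1
ee_pos: [0.5085, 0.047, 0.1036]
tcp_rot: [180.0, 0.0, 101.9]
wrist_force: [-0.9, 3.3, 3.2]
opening: 0.0515
grasp_force: 2.4
```

apply_moves --motion '[{"xyz": [-3, 0, 0], "jaw": 0.2, "twist": 0}, {"xyz": [-6, 0, 0], "jaw": 0.2, "twist": 0}, {"xyz": [-9, 0, 0], "jaw": 0.2, "twist": 0}, {"xyz": [-12, 0, 0], "jaw": 0.2, "twist": 0}, {"xyz": [-15, 0, 0], "jaw": 0.2, "twist": 0}]'

```text
time: 4.72
ee_pos: [0.5116, 0.0325, 0.1036]
tcp_rot: [180.0, -0.0, 101.9]
wrist_force: [-0.7, 3.7, 2.7]
opening: 0.0511
grasp_force: 2.5
```

```bash
python3 - <<'E'
from h import *
o=sensors.get_obs();print(toB(o["ee_pos"]),o["ee_pos"][2],o["tcp_rot"][2],o["torque"]); look()
E
```

```text
[ -5.49023124 136.42134105] 0.10361723197703791 101.86428060456396 [0.66374351 0.22305779 0.02771386]
scene lid n 267 xy -3.4 93.7 r 47.4 z 120.4 lean_x 0.0097 lean_y -0.0021
scene pan n 714 / 730 z 73.0 lean_x 0.0016 lean_y -0.0034
side lid n 420 xy -5.6 85.3 r 44.6 z 121.5 lean_x 0.0214 lean_y -0.0119
side pan n 1005 / 1184 z 74.6 lean_x 0.0008 lean_y 0.0012
```

apply_moves --motion '[{"xyz": [-3, 0, 0], "jaw": 0.2, "twist": 0}, {"xyz": [-6, 0, 0], "jaw": 0.2, "twist": 0}, {"xyz": [-9, 0, 0], "jaw": 0.2, "twist": 0}, {"xyz": [-12, 0, 0], "jaw": 0.2, "twist": 0}, {"xyz": [-15, 0, 0], "jaw": 0.2, "twist": 0}]'

```text
time: 5.45
ee_pos: [0.5147, 0.0177, 0.1037]
tcp_rot: [180.0, -0.0, 101.9]
wrist_force: [-0.6, 4.5, 4.7]
opening: 0.051
grasp_force: 3.2
```

apply_moves --motion '[{"xyz": [-3, 0, 0], "jaw": 0.2, "twist": 0}, {"xyz": [-6, 0, 0], "jaw": 0.2, "twist": 0}, {"xyz": [-9, 0, 0], "jaw": 0.2, "twist": 0}, {"xyz": [-12, 0, 0], "jaw": 0.2, "twist": 0}, {"xyz": [-15, 0, 0], "jaw": 0.2, "twist": 0}]'

```text
time: 6.08
ee_pos: [0.5181, 0.0031, 0.1042]
tcp_rot: [179.9, 0.0, 101.9]
wrist_force: [-1.9, 4.5, 6.6]
opening: 0.0512
grasp_force: 3.9
```

```bash
python3 - <<'E'
from h import *
o=sensors.get_obs();print(toB(o["ee_pos"]),o["ee_pos"][2],o["wrist_force"]); look()
E
```

```text
[ -5.04415318 106.3939705 ] 0.10419301714308846 [-1.86686216  4.54496093  6.57782704]
scene lid n 306 xy -2.2 61.1 r 46.2 z 119.2 lean_x 0.0544 lean_y -0.0031
scene pan n 531 / 550 z 72.3 lean_x -0.0215 lean_y -0.0096
side lid n 456 xy -5.3 55.1 r 44.7 z 120.8 lean_x 0.0592 lean_y -0.0077
side pan n 863 / 992 z 74.1 lean_x -0.0191 lean_y -0.0075
```

apply_moves --motion '[{"xyz": [-3, 0, 0], "jaw": 0.2, "twist": 0}, {"xyz": [-6, 0, 0], "jaw": 0.2, "twist": 0}, {"xyz": [-9, 0, 0], "jaw": 0.2, "twist": 0}, {"xyz": [-12, 0, 0], "jaw": 0.2, "twist": 0}, {"xyz": [-15, 0, 0], "jaw": 0.2, "twist": 0}]'

```text
time: 6.8
ee_pos: [0.5208, -0.0117, 0.1036]
tcp_rot: [180.0, 0.0, 101.9]
wrist_force: [-0.6, 3.4, 5.0]
opening: 0.0512
grasp_force: 2.8
```

apply_moves --motion '[{"xyz": [-3, 0, 0], "jaw": 0.2, "twist": 0}, {"xyz": [-6, 0, 0], "jaw": 0.2, "twist": 0}, {"xyz": [-9, 0, 0], "jaw": 0.2, "twist": 0}, {"xyz": [-12, 0, 0], "jaw": 0.2, "twist": 0}, {"xyz": [-15, 0, 0], "jaw": 0.2, "twist": 0}]'

```text
time: 7.42
ee_pos: [0.5238, -0.0265, 0.1033]
tcp_rot: [-180.0, 0.0, 101.9]
wrist_force: [-0.4, 0.4, 0.5]
opening: 0.0511
grasp_force: 0.0
```

```bash
python3 - <<'E'
from h import *
o=sensors.get_obs();print(toB(o["ee_pos"]),o["ee_pos"][2],o["wrist_force"]); look()
E
```

```text
[-5.35951235 76.24294719] 0.10332522871614752 [-0.37473559  0.42449101  0.52400286]
scene lid n 338 xy -2.0 32.9 r 44.9 z 117.4 lean_x 0.0142 lean_y 0.0259
scene pan n 326 / 344 z 71.9 lean_x 0.0311 lean_y 0.0276
side lid n 432 xy -3.4 30.3 r 44.8 z 116.3 lean_x -0.0863 lean_y 0.05
side pan n 605 / 715 z 72.6 lean_x -0.089 lean_y 0.0446
```

```bash
python3 - <<'E'
from h import *
for _ in range(4): look()
o=sensors.get_obs();print(toB(o["ee_pos"]),o["wrist_force"])
E
```

```text
scene lid n 358 xy 1.4 33.8 r 45.9 z 113.9 lean_x -0.1083 lean_y 0.0529
scene pan n 356 / 392 z 71.2 lean_x -0.1085 lean_y 0.0553
side lid n 408 xy -3.8 28.8 r 43.6 z 115.9 lean_x -0.0988 lean_y 0.0534
side pan n 609 / 725 z 72.6 lean_x -0.1177 lean_y 0.0529
scene lid n 356 xy -0.4 35.7 r 46.1 z 113.7 lean_x -0.1149 lean_y 0.0439
scene pan n 358 / 392 z 71.4 lean_x -0.1097 lean_y 0.0467
side lid n 415 xy -4.0 29.6 r 43.7 z 115.9 lean_x -0.1028 lean_y 0.0477
side pan n 622 / 728 z 72.7 lean_x -0.1135 lean_y 0.0538
scene lid n 360 xy -1.4 35.3 r 46.1 z 113.8 lean_x -0.1168 lean_y 0.051
scene pan n 358 / 390 z 71.2 lean_x -0.1123 lean_y 0.0449
side lid n 408 xy -4.1 28.7 r 43.7 z 115.9 lean_x -0.1095 lean_y 0.0425
side pan n 613 / 723 z 72.7 lean_x -0.114 lean_y 0.0483
scene lid n 353 xy -0.2 36.3 r 45.6 z 113.9 lean_x -0.1181 lean_y 0.0437
scene pan n 364 / 392 z 71.4 lean_x -0.106 lean_y 0.0473
side lid n 423 xy -4.1 29.3 r 43.9 z 116.0 lean_x -0.1133 lean_y 0.0513
side pan n 604 / 720 z 72.8 lean_x -0.1125 lean_y 0.0536
[-5.22314959 76.58873616] [ 0.80957068 -0.52831394  0.14974737]
```

apply_moves --motion '[{"xyz": [-3, -1.2, 0], "jaw": 0.2, "twist": 0}, {"xyz": [-6, -2.4, 0], "jaw": 0.2, "twist": 0}, {"xyz": [-8.5, -3.6, 0], "jaw": 0.2, "twist": 0}, {"xyz": [-11, -4.8, 0], "jaw": 0.2, "twist": 0}, {"xyz": [-11, -4.8, 0], "jaw": 0.2, "twist": 0}]'

```text
time: 8.55
ee_pos: [0.5214, -0.0381, 0.1036]
tcp_rot: [180.0, -0.0, 101.8]
wrist_force: [-0.9, -0.0, 0.7]
opening: 0.0513
grasp_force: 0.5
```

apply_moves --motion '[{"xyz": [4, 0, 0], "jaw": 0.2, "twist": 0}, {"xyz": [7, 0, 0], "jaw": 0.2, "twist": 0}, {"xyz": [7, 0, 0], "jaw": 0.2, "twist": 0}, {"xyz": [7, 0, 0], "jaw": 0.2, "twist": 0}]'

```text
time: 9.05
ee_pos: [0.52, -0.0309, 0.1036]
tcp_rot: [180.0, 0.0, 101.9]
wrist_force: [0.3, -0.2, -0.3]
opening: 0.0512
grasp_force: 0.0
```

```bash
python3 - <<'E'
from h import *
for _ in range(2): look()
o=sensors.get_obs();print(toB(o["ee_pos"]),o["wrist_force"])
E
```

```text
scene lid n 350 xy -0.1 33.4 r 46.2 z 113.8 lean_x -0.1165 lean_y 0.0542
scene pan n 360 / 396 z 71.3 lean_x -0.1141 lean_y 0.0503
side lid n 411 xy -3.8 28.8 r 43.6 z 115.9 lean_x -0.1148 lean_y 0.0511
side pan n 614 / 714 z 72.7 lean_x -0.1159 lean_y 0.0547
scene lid n 348 xy 0.5 33.3 r 45.5 z 114.0 lean_x -0.12 lean_y 0.054
scene pan n 359 / 397 z 71.1 lean_x -0.1184 lean_y 0.0522
side lid n 412 xy -4.3 29.1 r 43.4 z 115.8 lean_x -0.105 lean_y 0.0448
side pan n 617 / 726 z 72.5 lean_x -0.1254 lean_y 0.0609
[-9.99983832 72.50287524] [ 1.11419994 -0.08856798 -0.17669655]
```

apply_moves --motion '[{"xyz": [-2, 6, 0], "jaw": 0.2, "twist": 0}, {"xyz": [-6, 6, 0], "jaw": 0.2, "twist": 0}, {"xyz": [-9, 4.8, 0], "jaw": 0.2, "twist": 0}, {"xyz": [-12, 3.6, 0], "jaw": 0.2, "twist": 0}, {"xyz": [-15, 2.2, 0], "jaw": 0.2, "twist": 0}]'

```text
time: 9.88
ee_pos: [0.5251, -0.0456, 0.1035]
tcp_rot: [-180.0, 0.0, 101.9]
wrist_force: [-0.6, 0.2, 0.3]
opening: 0.0513
grasp_force: 0.4
```

apply_moves --motion '[{"xyz": [-2, -1, 0], "jaw": 0.2, "twist": 0}, {"xyz": [-2, -1, 0], "jaw": 0.2, "twist": 0}, {"xyz": [3, 1, 0], "jaw": 0.2, "twist": 0}, {"xyz": [5, 1, 0], "jaw": 0.2, "twist": 0}, {"xyz": [5, 1, 0], "jaw": 0.2, "twist": 0}]'

```text
time: 10.5
ee_pos: [0.5253, -0.0398, 0.1036]
tcp_rot: [180.0, 0.0, 101.9]
wrist_force: [-0.7, -0.2, 0.1]
opening: 0.0509
grasp_force: 0.1
```

```bash
python3 - <<'E'
from h import *
for _ in range(2): look()
o=sensors.get_obs();print(toB(o["ee_pos"]),o["wrist_force"])
E
```

```text
scene lid n 295 xy 5.9 30.6 r 44.3 z 113.9 lean_x -0.142 lean_y 0.073
scene pan n 338 / 377 z 71.9 lean_x -0.1214 lean_y 0.0757
side lid n 382 xy 0.4 26.6 r 42.8 z 115.9 lean_x -0.1228 lean_y 0.0701
side pan n 586 / 697 z 72.7 lean_x -0.1353 lean_y 0.078
scene lid n 300 xy 6.7 30.3 r 43.6 z 114.0 lean_x -0.1339 lean_y 0.0736
scene pan n 338 / 375 z 71.3 lean_x -0.1375 lean_y 0.0733
side lid n 387 xy -0.0 26.1 r 42.9 z 116.0 lean_x -0.1274 lean_y 0.0626
side pan n 601 / 702 z 72.6 lean_x -0.1391 lean_y 0.079
[-6.69960861 62.59176154] [-0.44625982 -0.00189977  0.5884172 ]
```

```bash
python3 - <<'E'
from h import *
a=cam("scene")[0];b=cam("side")[0]
x=cv2.resize(a[140:260,150:300],(600,480),interpolation=cv2.INTER_CUBIC);y=cv2.resize(b[160:280,210:335],(500,480),interpolation=cv2.INTER_CUBIC)
save("mix1",cv2.resize(np.hstack([x,y]),(800,349)))
E
```

```text
(no output)
```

View pics/mix1.png

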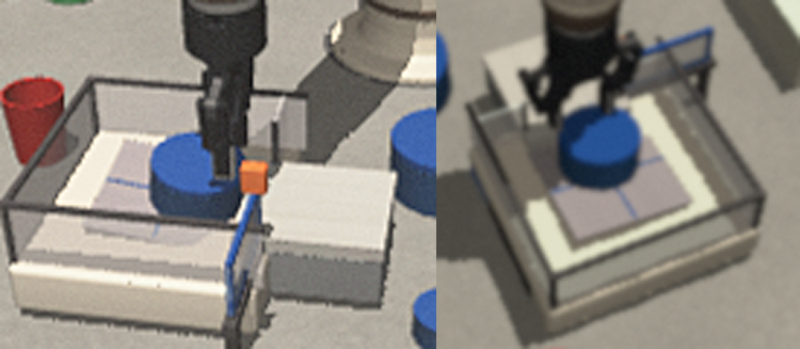

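The picture shows the pot still towards the ledge (+y) and +x side of the pan, with the fingers just behind it. I'll check the finger and lid geometry in the depth data.

```bash
python3 - <<'E'
from h import *
print(toB(sensors.get_obs()["ee_pos"]))
for n in("scene","side"):
    im,d,K,R,t=cam(n);P=cloud(d,K,R,t);b=toB(P);h=cv2.cvtColor(im,cv2.COLOR_RGB2HSV);z=P[...,2]*1e3
    near=(d>0)&(abs(b[...,0])<90)&(b[...,1]>-80)&(b[...,1]<130)
    dark=near&(h[...,2]<60)&(h[...,1]<120)&(z>85)&(z<150)
    for lo in range(85,125,5):
        m=dark&(z>lo)&(z<lo+5)
        for s in(-1,1):
            mm=m&(s*(b[...,0]+6)>0)
            if mm.sum()>2: print(n,lo,s,mm.sum(),np.percentile(b[mm],[5,50,95],axis=0).round().tolist())
    blue=(h[...,0]>100)&(h[...,0]<125)&(h[...,1]>150)&near
    m=blue&(z>100)&(z<130);q=b[m]
    for x in(-30,-15,0,15,30):
        w=abs(q[:,0]-x)<3; print(n,"lid x",x,"y",np.percentile(q[w,1],[2,98]).round(1) if w.sum() else 0, "z",z[m][w].min().round(),z[m][w].max().round())
E
```

```text
[-6.74026907 62.54227549]
scene 110 -1 4 [[-59.0, 65.0], [-45.0, 83.0], [-32.0, 98.0]]
scene 115 -1 7 [[-51.0, 66.0], [-31.0, 71.0], [-30.0, 91.0]]
scene 120 -1 6 [[-53.0, 66.0], [-31.0, 70.0], [-29.0, 92.0]]
scene 120 1 7 [[31.0, 61.0], [32.0, 63.0], [34.0, 71.0]]
scene lid x -30 y [ 8.1 24.8] z 116.0 120.0
scene lid x -15 y [-4.7 60.6] z 109.0 120.0
scene lid x 0 y [-6.2 43.5] z 110.0 119.0
scene lid x 15 y [-6.  60.9] z 106.0 118.0
scene lid x 30 y [ 1.1 50.9] z 107.0 117.0
side 115 -1 3 [[-41.0, 55.0], [-38.0, 56.0], [-37.0, 58.0]]
side 115 1 3 [[19.0, 53.0], [21.0, 57.0], [21.0, 60.0]]
side 120 1 5 [[20.0, 51.0], [21.0, 54.0], [24.0, 60.0]]
side lid x -30 y [-2.2 51.6] z 101.0 124.0
side lid x -15 y [-13.   64.2] z 100.0 124.0
side lid x 0 y [-16.4  66.9] z 102.0 125.0
side lid x 15 y [-14.   62.9] z 101.0 121.0
side lid x 30 y [-3.4 47.7] z 109.0 120.0
```

```bash
python3 - <<'E'
from h import *
im,d,K,R,t=cam("scene");P=cloud(d,K,R,t);b=toB(P);h=cv2.cvtColor(im,cv2.COLOR_RGB2HSV)
W=lambda x,y,z:np.append(toW([x,y]),z/1e3)
def px(x,y,z): q=K@(R@W(x,y,z)+t);return (q[:2]/q[2]).round(1)
print("pred tips R inner/outer z88",px(20,52,88),px(33,62,88),"z105",px(20,52,105),px(33,62,105))
for u in(229,231,233,235):
  for v in range(172,204,3): print(u,v,h[v,u].tolist(),b[v,u].round().tolist(),(P[v,u,2]*1e3).round(),end=" | ")
  print()
E
```

```text
pred tips R inner/outer z88 [222.7 206.2] [225.2 209.1] z105 [222.5 201.1] [224.9 204. ]
229 172 [165, 24, 43] [23.0, 75.0] 201.0 | 229 175 [120, 12, 44] [18.0, 73.0] 189.0 | 229 178 [165, 10, 52] [-34.0, 60.0] 149.0 | 229 181 [150, 4, 66] [24.0, 74.0] 174.0 | 229 184 [40, 12, 63] [27.0, 75.0] 167.0 | 229 187 [30, 9, 58] [31.0, 75.0] 160.0 | 229 190 [27, 27, 84] [33.0, 75.0] 152.0 | 229 193 [18, 22, 116] [27.0, 73.0] 138.0 | 229 196 [17, 19, 119] [26.0, 73.0] 128.0 | 229 199 [21, 26, 100] [28.0, 73.0] 120.0 | 229 202 [112, 84, 97] [21.0, 71.0] 105.0 | 
231 172 [0, 9, 55] [17.0, 79.0] 198.0 | 231 175 [10, 12, 64] [21.0, 80.0] 192.0 | 231 178 [15, 15, 67] [24.0, 80.0] 184.0 | 231 181 [50, 12, 63] [25.0, 80.0] 175.0 | 231 184 [30, 18, 42] [-34.0, 65.0] 129.0 | 231 187 [170, 16, 48] [-31.0, 66.0] 121.0 | 231 190 [107, 102, 70] [-32.0, 65.0] 110.0 | 231 193 [114, 96, 88] [-18.0, 68.0] 109.0 | 231 196 [110, 116, 92] [-6.0, 70.0] 107.0 | 231 199 [110, 130, 98] [9.0, 74.0] 107.0 | 231 202 [108, 164, 92] [19.0, 76.0] 104.0 | 
233 172 [30, 24, 42] [-25.0, 74.0] 174.0 | 233 175 [168, 30, 43] [-
[... 189 characters left out ...]
| 233 190 [6, 33, 78] [-29.0, 71.0] 113.0 | 233 193 [109, 105, 90] [-21.0, 73.0] 108.0 | 233 196 [10, 175, 255] [69.0, 94.0] 158.0 | 233 199 [9, 182, 193] [80.0, 97.0] 156.0 | 233 202 [9, 175, 197] [79.0, 96.0] 146.0 | 
235 172 [60, 6, 42] [-26.0, 80.0] 174.0 | 235 175 [8, 23, 44] [-43.0, 76.0] 155.0 | 235 178 [20, 19, 159] [-114.0, 59.0] 102.0 | 235 181 [18, 20, 169] [-116.0, 58.0] 91.0 | 235 184 [10, 15, 151] [-114.0, 58.0] 81.0 | 235 187 [15, 18, 140] [-117.0, 57.0] 68.0 | 235 190 [15, 36, 128] [-114.0, 58.0] 59.0 | 235 193 [17, 40, 126] [-97.0, 61.0] 59.0 | 235 196 [12, 172, 255] [71.0, 100.0] 159.0 | 235 199 [8, 176, 197] [79.0, 102.0] 156.0 | 235 202 [9, 176, 198] [80.0, 102.0] 147.0 |
```

```bash
python3 - <<'E'
from h import *
im=cam("scene")[0]
save("z1",cv2.resize(im[165:220,185:260],(750,550),interpolation=cv2.INTER_CUBIC))
E
```

```text
(no output)
```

View pics/z1.png

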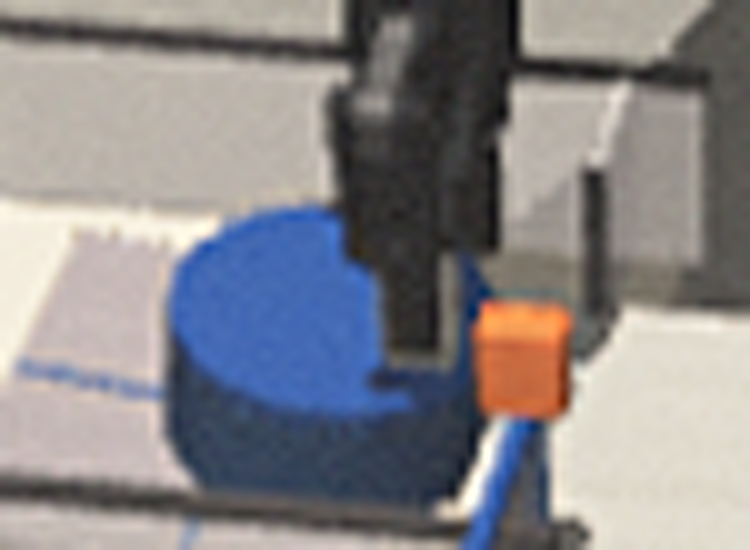

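The fingertips are at z of about 110, riding over the tilted lid rim (crop (415,360)) rather than behind the pot. I'll retreat, go lower and re-measure.

apply_moves --motion '[{"xyz": [6, 0, -2], "jaw": 0.2, "twist": 0}, {"xyz": [15, 4, -2], "jaw": 0.2, "twist": 0}, {"xyz": [26, 7, -2], "jaw": 0.2, "twist": 0}, {"xyz": [32, 7, 5], "jaw": 0.2, "twist": 0}, {"xyz": [32, 7, 15], "jaw": 0.2, "twist": 0}]'

```text
time: 11.62
ee_pos: [0.5254, -0.0068, 0.088]
tcp_rot: [180.0, 0.0, 101.9]
wrist_force: [-1.1, -0.4, -0.3]
opening: 0.0514
grasp_force: 0.0
```

```bash
python3 - <<'E'
from h import *
for _ in range(3): look()
o=sensors.get_obs();print(toB(o["ee_pos"]),o["ee_pos"][2],o["wrist_force"])
E
```

```text
scene lid n 395 xy 3.5 34.0 r 45.2 z 113.3 lean_x -0.1374 lean_y 0.0652
scene pan n 343 / 384 z 71.6 lean_x -0.1314 lean_y 0.0657
side lid n 394 xy 0.9 28.6 r 44.3 z 115.6 lean_x -0.1281 lean_y 0.054
side pan n 587 / 707 z 72.7 lean_x -0.1374 lean_y 0.0654
scene lid n 405 xy 3.8 36.0 r 46.3 z 113.4 lean_x -0.1428 lean_y 0.0608
scene pan n 348 / 385 z 72.0 lean_x -0.124 lean_y 0.0671
side lid n 397 xy 0.1 28.1 r 44.1 z 115.7 lean_x -0.1228 lean_y 0.0563
side pan n 593 / 706 z 72.8 lean_x -0.1381 lean_y 0.0666
scene lid n 403 xy 3.5 34.4 r 45.8 z 113.3 lean_x -0.1342 lean_y 0.0612
scene pan n 336 / 384 z 71.7 lean_x -0.1275 lean_y 0.0666
side lid n 406 xy 0.7 27.8 r 44.4 z 115.4 lean_x -0.1241 lean_y 0.0459
side pan n 600 / 708 z 72.6 lean_x -0.1406 lean_y 0.0685
[ 0.10186923 94.35037674] 0.08869349609608597 [-0.21466442  0.49497525 -0.69810319]
```

apply_moves --motion '[{"xyz": [-8, 1, 0], "jaw": 0.2, "twist": 0}, {"xyz": [-16, 1, 0], "jaw": 0.2, "twist": 0}, {"xyz": [-20, 1, 0], "jaw": 0.2, "twist": 0}, {"xyz": [-23, 0, 0], "jaw": 0.2, "twist": 0}, {"xyz": [-25, -1, 0], "jaw": 0.2, "twist": 0}]'

```text
time: 12.55
ee_pos: [0.53, -0.032, 0.0889]
tcp_rot: [179.9, -0.0, 101.9]
wrist_force: [1.2, 5.3, 2.8]
opening: 0.0515
grasp_force: 3.2
```

```bash
python3 - <<'E'
from h import *
look()
o=sensors.get_obs();print(toB(o["ee_pos"]),o["ee_pos"][2],o["wrist_force"])
E
```

```text
scene lid n 352 xy 4.2 23.2 r 45.3 z 113.6 lean_x -0.1199 lean_y 0.0603
scene pan n 267 / 308 z 71.2 lean_x -0.0992 lean_y 0.0657
side lid n 400 xy -0.1 17.2 r 44.5 z 115.7 lean_x -0.1142 lean_y 0.0527
side pan n 529 / 629 z 71.3 lean_x -0.1379 lean_y 0.0691
[-0.49574145 69.5529098 ] 0.08893310189989502 [1.29368752 4.66824406 2.72627079]
```

apply_moves --motion '[{"xyz": [-2, -1, 0], "jaw": 0.2, "twist": 0}, {"xyz": [-4, -2, 0], "jaw": 0.2, "twist": 0}, {"xyz": [-6, -3, 0], "jaw": 0.2, "twist": 0}, {"xyz": [2, 0, 0], "jaw": 0.2, "twist": 0}, {"xyz": [7, 0, 0], "jaw": 0.2, "twist": 0}]'

```text
time: 13.28
ee_pos: [0.5278, -0.025, 0.0881]
tcp_rot: [-179.9, 0.0, 101.9]
wrist_force: [-0.5, -0.5, -0.4]
opening: 0.051
grasp_force: 0.0
```

```bash
python3 - <<'E'
from h import *
for _ in range(4): look()
o=sensors.get_obs();print(toB(o["ee_pos"]),o["ee_pos"][2],o["wrist_force"])
E
```

```text
scene lid n 429 xy -0.1 16.4 r 47.0 z 115.7 lean_x -0.0678 lean_y 0.0489
scene pan n 228 / 285 z 73.0 lean_x -0.0203 lean_y 0.0485
side lid n 455 xy -2.7 11.3 r 45.4 z 117.8 lean_x -0.0583 lean_y 0.048
side pan n 506 / 581 z 72.3 lean_x -0.0685 lean_y 0.0508
scene lid n 431 xy 1.1 15.1 r 46.0 z 115.7 lean_x -0.0661 lean_y 0.0547
scene pan n 241 / 284 z 71.1 lean_x -0.0583 lean_y 0.0451
side lid n 454 xy -1.9 11.5 r 45.6 z 117.8 lean_x -0.0614 lean_y 0.0409
side pan n 500 / 577 z 72.5 lean_x -0.0617 lean_y 0.0526
scene lid n 430 xy 1.2 16.0 r 45.8 z 115.7 lean_x -0.0675 lean_y 0.0487
scene pan n 237 / 282 z 71.0 lean_x -0.0626 lean_y 0.0481
side lid n 461 xy -2.2 12.1 r 45.7 z 117.8 lean_x -0.0541 lean_y 0.0429
side pan n 507 / 579 z 72.4 lean_x -0.067 lean_y 0.0499
scene lid n 427 xy 0.6 16.6 r 46.2 z 115.6 lean_x -0.07 lean_y 0.0495
scene pan n 229 / 280 z 72.4 lean_x -0.0347 lean_y 0.0469
side lid n 463 xy -2.8 10.0 r 44.4 z 117.8 lean_x -0.0519 lean_y 0.0448
side pan n 509 / 584 z 72.1 lean_x -0.0716 lean_y 0.0523
[-0.88075437 76.47309289] 0.08853209604371903 [ 0.44207549  0.83537075 -0.30057012]
```

apply_moves --motion '[{"xyz": [-6, -1, 0], "jaw": 0.2, "twist": 0}, {"xyz": [-12, -1, 0], "jaw": 0.2, "twist": 0}, {"xyz": [-15, -1.5, 0], "jaw": 0.2, "twist": 0}, {"xyz": [-18, -2, 0], "jaw": 0.2, "twist": 0}, {"xyz": [-20.5, -2.5, 0], "jaw": 0.2, "twist": 0}]'

```text
time: 14.3
ee_pos: [0.5302, -0.0457, 0.0888]
tcp_rot: [180.0, -0.0, 101.9]
wrist_force: [-0.4, 3.2, 1.7]
opening: 0.0514
grasp_force: 1.9
```

apply_moves --motion '[{"xyz": [0, 0, 0], "jaw": 0.2, "twist": 0}, {"xyz": [6, 0, 0], "jaw": 0.2, "twist": 0}, {"xyz": [12, 0, 0], "jaw": 0.2, "twist": 0}, {"xyz": [12, 0, -20], "jaw": 0.2, "twist": 0}, {"xyz": [12, 0, -50], "jaw": 0.2, "twist": 0}]'

```text
time: 14.92
ee_pos: [0.5267, -0.0336, 0.1382]
tcp_rot: [-179.9, -0.0, 101.9]
wrist_force: [1.0, 0.5, 0.1]
opening: 0.0512
grasp_force: 0.0
```

```bash
python3 - <<'E'
from h import *
for _ in range(3): look()
o=sensors.get_obs();print(toB(o["ee_pos"]),o["ee_pos"][2],o["wrist_force"])
E
```

```text
scene lid n 463 xy 0.0 11.2 r 45.6 z 116.0 lean_x -0.0421 lean_y 0.052
scene pan n 258 / 304 z 70.8 lean_x -0.0392 lean_y 0.0455
side lid n 467 xy -2.9 4.0 r 44.9 z 118.3 lean_x -0.0332 lean_y 0.0508
side pan n 471 / 560 z 72.0 lean_x -0.0449 lean_y 0.0541
scene lid n 466 xy -1.8 11.2 r 48.2 z 116.1 lean_x -0.0393 lean_y 0.0499
scene pan n 261 / 302 z 70.6 lean_x -0.0353 lean_y 0.0435
side lid n 466 xy -2.0 5.4 r 45.1 z 118.1 lean_x -0.0275 lean_y 0.0452
side pan n 472 / 553 z 72.4 lean_x -0.0404 lean_y 0.0528
scene lid n 465 xy -0.7 11.5 r 47.1 z 116.1 lean_x -0.0427 lean_y 0.0476
scene pan n 258 / 299 z 71.0 lean_x -0.0357 lean_y 0.0427
side lid n 466 xy -2.6 5.2 r 44.5 z 118.1 lean_x -0.0348 lean_y 0.0395
side pan n 476 / 547 z 72.3 lean_x -0.0358 lean_y 0.0537
[-3.65237878 68.36890158] 0.13755506366933315 [ 0.89846175 -0.15585685 -0.78605551]
```

apply_moves --motion '[{"xyz": [-5, 12, -5], "jaw": 0.2, "twist": 0.18}, {"xyz": [-15, 24, -5], "jaw": 0.2, "twist": 0.36}, {"xyz": [-25, 36, -5], "jaw": 0.2, "twist": 0.54}, {"xyz": [-35, 48, -5], "jaw": 0.2, "twist": 0.72}, {"xyz": [-45, 60, -5], "jaw": 0.2, "twist": 0.9}]'

```text
time: 15.85
ee_pos: [0.5954, -0.0659, 0.1422]
tcp_rot: [-179.9, 0.1, 50.0]
wrist_force: [0.2, 0.2, -0.1]
opening: 0.0511
grasp_force: 0.0
```

apply_moves --motion '[{"xyz": [0, 0, 0], "jaw": 0.2, "twist": 0.15}, {"xyz": [0, 0, 0], "jaw": 0.2, "twist": 0.3}, {"xyz": [0, 0, 0], "jaw": 0.2, "twist": 0.41}, {"xyz": [0, 0, 0], "jaw": 0.2, "twist": 0.41}]'

```text
time: 16.35
ee_pos: [0.595, -0.0657, 0.1424]
tcp_rot: [-179.9, 0.1, 26.8]
wrist_force: [-0.6, 0.3, 0.4]
opening: 0.0512
grasp_force: 0.0
```

```bash
python3 - <<'E'
from h import *
for _ in range(3): look()
o=sensors.get_obs();print(toB(o["ee_pos"]),o["ee_pos"][2],o["wrist_force"],o["q"],shift([56,23],88,26.9))
E
```

```text
scene lid n 6 xy -40.8 2.3 r 7.2 z 119.0 lean_x 0.0977 lean_y -0.5957
scene pan n 256 / 334 z 70.9 lean_x -0.0363 lean_y 0.0429
side lid n 447 xy -2.3 5.0 r 44.4 z 118.3 lean_x -0.0261 lean_y 0.0444
side pan n 470 / 558 z 72.3 lean_x -0.0486 lean_y 0.0518
scene lid n 6 xy 23.4 -20.7 r 6.3 z 116.3 lean_x -0.0338 lean_y 0.0638
scene pan n 253 / 327 z 70.8 lean_x -0.036 lean_y 0.0477
side lid n 443 xy -2.9 4.1 r 44.2 z 118.2 lean_x -0.0252 lean_y 0.0519
side pan n 475 / 551 z 72.1 lean_x -0.0455 lean_y 0.0489
scene lid n 6 xy -41.6 2.0 r 7.3 z 118.6 lean_x 0.0977 lean_y -0.5957
scene pan n 263 / 328 z 70.8 lean_x -0.0323 lean_y 0.0374
side lid n 450 xy -3.4 5.2 r 44.7 z 118.1 lean_x -0.0254 lean_y 0.0493
side pan n 487 / 550 z 72.3 lean_x -0.0442 lean_y 0.0552
[56.89440519 23.4170877 ] 0.1434250672380924 [-0.54281123 -0.12447292  0.34365134] [-6.30148018e+00  1.08468585e+01  7.28846688e+00  8.64542084e+01
 -9.53582962e-04  1.46835829e+02] ([-1.0, 0.2, 55.4], -0.001)
```

apply_moves --motion '[{"xyz": [0, 0, 18], "jaw": 0.2, "twist": 0}, {"xyz": [0, 0, 36], "jaw": 0.2, "twist": 0}, {"xyz": [0, 0, 54], "jaw": 0.2, "twist": 0}, {"xyz": [-7, 0, 54], "jaw": 0.2, "twist": 0}, {"xyz": [-11, 0, 54], "jaw": 0.2, "twist": 0}]'

```text
time: 17.27
ee_pos: [0.5852, -0.0709, 0.0898]
tcp_rot: [180.0, -0.0, 26.8]
wrist_force: [0.6, 0.9, 0.1]
opening: 0.0514
grasp_force: 0.4
```

apply_moves --motion '[{"xyz": [-2, 0, 0], "jaw": 0.2, "twist": 0}, {"xyz": [-4.5, 1, 0], "jaw": 0.2, "twist": 0}, {"xyz": [-7, 2, 0], "jaw": 0.2, "twist": 0}, {"xyz": [-7, 2, 0], "jaw": 0.2, "twist": 0}]'

```text
time: 17.77
ee_pos: [0.5803, -0.0758, 0.0898]
tcp_rot: [180.0, -0.0, 26.8]
wrist_force: [1.4, 2.2, 1.3]
opening: 0.0514
grasp_force: 1.1
```

apply_moves --motion '[{"xyz": [4, 0, 0], "jaw": 0.2, "twist": 0}, {"xyz": [7, 0, 0], "jaw": 0.2, "twist": 0}, {"xyz": [7, 0, 0], "jaw": 0.2, "twist": 0}]'

```text
time: 18.15
ee_pos: [0.5866, -0.0724, 0.0893]
tcp_rot: [-180.0, 0.0, 26.8]
wrist_force: [0.7, -0.1, 0.0]
opening: 0.0509
grasp_force: 0.0
```

```bash
python3 - <<'E'
from h import *
for _ in range(4): look()
o=sensors.get_obs();print(toB(o["ee_pos"]),o["ee_pos"][2],o["wrist_force"])
E
```

```text
scene lid n 2 xy -35.2 36.4 r 3.8 z 117.6 lean_x 0.0603 lean_y -0.0821
scene pan n 258 / 290 z 70.5 lean_x -0.0203 lean_y 0.0242
side lid n 480 xy -5.5 2.5 r 45.6 z 118.2 lean_x -0.0226 lean_y 0.0262
side pan n 454 / 537 z 72.3 lean_x -0.0183 lean_y 0.0353
scene lid n 3 xy -34.0 38.1 r 4.9 z 116.1 lean_x -1.1049 lean_y -0.937
scene pan n 265 / 294 z 70.5 lean_x -0.0201 lean_y 0.0224
side lid n 479 xy -4.5 1.9 r 46.1 z 118.1 lean_x -0.0118 lean_y 0.0305
side pan n 449 / 544 z 72.4 lean_x -0.0156 lean_y 0.0349
scene lid n 1 xy -38.7 34.1 r 0.0 z 116.9 lean_x 0.0 lean_y -0.0
scene pan n 269 / 295 z 70.7 lean_x -0.0229 lean_y 0.0253
side lid n 468 xy -5.1 1.5 r 45.7 z 118.3 lean_x -0.0167 lean_y 0.0239
side pan n 452 / 546 z 72.2 lean_x -0.0241 lean_y 0.0349
scene lid n 3 xy -30.1 39.2 r 5.7 z 118.7 lean_x -1.1049 lean_y -0.937
scene pan n 258 / 299 z 70.5 lean_x -0.0209 lean_y 0.0251
side lid n 466 xy -5.0 1.3 r 45.4 z 118.3 lean_x -0.0124 lean_y 0.0345
side pan n 450 / 539 z 71.9 lean_x -0.0243 lean_y 0.0344
[46.83115289 18.54104342] 0.08961347752184731 [-0.37887312 -1.4694875   0.36750064]
```

apply_moves --motion '[{"xyz": [-4, 0, 0], "jaw": 0.2, "twist": 0}, {"xyz": [-7, 0, 0], "jaw": 0.2, "twist": 0}, {"xyz": [-9, 0.7, 0], "jaw": 0.2, "twist": 0}, {"xyz": [-11, 1.4, 0], "jaw": 0.2, "twist": 0}, {"xyz": [-11, 1.4, 0], "jaw": 0.2, "twist": 0}]'

```text
time: 19.18
ee_pos: [0.5773, -0.0788, 0.0897]
tcp_rot: [180.0, -0.0, 26.8]
wrist_force: [2.2, 2.1, 1.8]
opening: 0.0517
grasp_force: 1.1
```

apply_moves --motion '[{"xyz": [4, 0, 0], "jaw": 0.2, "twist": 0}, {"xyz": [8, 0, 0], "jaw": 0.2, "twist": 0}, {"xyz": [8, 0, 0], "jaw": 0.2, "twist": 0}]'

```text
time: 19.55
ee_pos: [0.5847, -0.075, 0.0893]
tcp_rot: [-180.0, 0.0, 26.8]
wrist_force: [-0.8, 0.5, -0.7]
opening: 0.0514
grasp_force: 0.0
```

```bash
python3 - <<'E'
from h import *
for _ in range(4): look()
o=sensors.get_obs();print(toB(o["ee_pos"]),o["ee_pos"][2],o["wrist_force"])
E
```

```text
scene lid n 2 xy -36.0 36.2 r 2.7 z 117.0 lean_x -0.106 lean_y 0.102
scene pan n 298 / 316 z 70.5 lean_x -0.0054 lean_y 0.0047
side lid n 473 xy -9.8 -2.0 r 44.2 z 117.8 lean_x 0.0079 lean_y 0.0081
side pan n 445 / 525 z 72.2 lean_x -0.0095 lean_y 0.0211
scene lid n 1 xy -38.3 34.2 r 0.0 z 117.1 lean_x 0.0 lean_y -0.0
scene pan n 298 / 324 z 70.5 lean_x -0.0051 lean_y 0.0092
side lid n 488 xy -9.5 -2.3 r 44.5 z 118.2 lean_x 0.0017 lean_y 0.012
side pan n 437 / 518 z 72.4 lean_x -0.0001 lean_y 0.0166
scene lid n 2 xy -35.6 36.3 r 3.6 z 117.3 lean_x 0.041 lean_y -0.0532
scene pan n 298 / 323 z 70.5 lean_x -0.0066 lean_y 0.0078
side lid n 474 xy -9.3 -1.8 r 45.1 z 118.0 lean_x -0.0022 lean_y 0.0014
side pan n 439 / 520 z 72.2 lean_x -0.0122 lean_y 0.0181
scene lid n 1 xy 31.1 25.6 r 0.0 z 113.1 lean_x 0.0 lean_y -0.0
scene pan n 302 / 326 z 70.5 lean_x -0.0051 lean_y 0.0057
side lid n 487 xy -10.7 -1.8 r 45.4 z 118.0 lean_x -0.0074 lean_y 0.0139
side pan n 436 / 521 z 72.2 lean_x -0.0113 lean_y 0.0153
[44.29409348 16.38823374] 0.0896219751833017 [ 0.43385735 -0.09555414 -1.07684186]
```

apply_moves --motion '[{"xyz": [3, 0, 0], "jaw": 0.2, "twist": 0}, {"xyz": [5, 0, -25], "jaw": 0.2, "twist": 0}, {"xyz": [5, 0, -60], "jaw": 0.2, "twist": 0}, {"xyz": [5, 0, -110], "jaw": 0.2, "twist": 0}, {"xyz": [5, 0, -150], "jaw": 0.2, "twist": 0}]'

```text
time: 20.58
ee_pos: [0.5891, -0.0728, 0.2417]
tcp_rot: [180.0, -0.1, 26.8]
wrist_force: [-0.1, 0.3, 0.2]
opening: 0.0513
grasp_force: 0.0
```

```bash
python3 - <<'E'
from h import *
for _ in range(4): look()
o=sensors.get_obs();print(toB(o["ee_pos"]),o["ee_pos"][2],o["wrist_force"])
E
```

```text
scene lid n 68 xy 20.9 10.3 r 31.7 z 115.9 lean_x -0.0067 lean_y -0.0055
scene pan n 307 / 340 z 70.5 lean_x -0.0065 lean_y 0.0105
side lid n 487 xy -10.2 -0.4 r 45.1 z 118.0 lean_x -0.0086 lean_y 0.0198
side pan n 452 / 536 z 72.2 lean_x -0.0109 lean_y 0.0188
scene lid n 74 xy 18.9 11.2 r 33.4 z 115.7 lean_x 0.0044 lean_y -0.0185
scene pan n 303 / 342 z 70.5 lean_x -0.007 lean_y 0.0113
side lid n 482 xy -9.4 -1.6 r 44.6 z 118.1 lean_x -0.0037 lean_y 0.0152
side pan n 450 / 543 z 72.3 lean_x -0.0122 lean_y 0.0182
scene lid n 68 xy 21.1 10.1 r 32.1 z 115.8 lean_x -0.0029 lean_y -0.0251
scene pan n 299 / 336 z 70.5 lean_x -0.0079 lean_y 0.0124
side lid n 484 xy -11.2 -2.9 r 44.7 z 118.2 lean_x -0.001 lean_y 0.0048
side pan n 440 / 532 z 72.1 lean_x -0.0138 lean_y 0.0195
scene lid n 73 xy 20.5 10.1 r 31.9 z 115.6 lean_x -0.0028 lean_y -0.0047
scene pan n 298 / 332 z 70.4 lean_x -0.0048 lean_y 0.0093
side lid n 484 xy -9.4 -2.6 r 44.6 z 118.1 lean_x -0.0041 lean_y 0.0151
side pan n 456 / 538 z 71.9 lean_x -0.0095 lean_y 0.0185
[48.78288865 17.89354899] 0.23809604029021444 [-0.27734177 -0.68356905  0.42168181]
```

apply_moves --motion '[{"xyz": [0, 0, 50], "jaw": 0.2, "twist": 0}, {"xyz": [0, 0, 100], "jaw": 0.2, "twist": 0}, {"xyz": [0, 0, 130], "jaw": 0.2, "twist": 0}, {"xyz": [0, 0, 150], "jaw": 0.2, "twist": 0}, {"xyz": [-8, 0, 150], "jaw": 0.2, "twist": 0}]'

```text
time: 21.6
ee_pos: [0.5802, -0.0762, 0.087]
tcp_rot: [-179.9, 0.2, 26.8]
wrist_force: [0.7, 0.4, 0.2]
opening: 0.0514
grasp_force: 0.0
```

apply_moves --motion '[{"xyz": [-4, 0, 0], "jaw": 0.2, "twist": 0}, {"xyz": [-5.5, 0.3, 0], "jaw": 0.2, "twist": 0}, {"xyz": [-7, 0.6, 0], "jaw": 0.2, "twist": 0}, {"xyz": [-7, 0.6, 0], "jaw": 0.2, "twist": 0}, {"xyz": [-3, 0.6, 0], "jaw": 0.2, "twist": 0}]'

```text
time: 22.22
ee_pos: [0.5794, -0.0785, 0.0897]
tcp_rot: [180.0, 0.0, 26.8]
wrist_force: [0.5, 0.1, -0.4]
opening: 0.0513
grasp_force: 0.0
```

apply_moves --motion '[{"xyz": [8, 0, 0], "jaw": 0.2, "twist": 0}, {"xyz": [10, 0, -25], "jaw": 0.2, "twist": 0}, {"xyz": [10, 0, -60], "jaw": 0.2, "twist": 0}, {"xyz": [10, 0, -110], "jaw": 0.2, "twist": 0}, {"xyz": [10, 0, -150], "jaw": 0.2, "twist": 0}]'

```text
time: 22.85
ee_pos: [0.5887, -0.0737, 0.2413]
tcp_rot: [180.0, -0.0, 26.8]
wrist_force: [1.0, 0.5, 0.1]
opening: 0.0514
grasp_force: 0.0
```

```bash
python3 - <<'E'
from h import *
for _ in range(4): look()
o=sensors.get_obs();print(toB(o["ee_pos"]),o["ee_pos"][2],o["wrist_force"])
E
```

```text
scene lid n 66 xy 15.3 10.0 r 33.3 z 115.8 lean_x 0.0045 lean_y -0.0491
scene pan n 312 / 347 z 70.5 lean_x -0.003 lean_y 0.0019
side lid n 486 xy -10.2 -2.5 r 44.6 z 117.9 lean_x -0.0005 lean_y 0.0072
side pan n 454 / 528 z 72.2 lean_x 0.0007 lean_y 0.0104
scene lid n 69 xy 19.4 9.8 r 34.5 z 115.9 lean_x 0.004 lean_y -0.0478
scene pan n 307 / 341 z 70.5 lean_x -0.0016 lean_y -0.0004
side lid n 488 xy -10.4 -3.2 r 44.8 z 118.0 lean_x -0.005 lean_y 0.0108
side pan n 456 / 528 z 72.1 lean_x -0.0045 lean_y 0.0091
scene lid n 66 xy 20.2 11.5 r 33.1 z 115.7 lean_x 0.0044 lean_y -0.022
scene pan n 311 / 345 z 70.4 lean_x -0.0018 lean_y 0.0067
side lid n 484 xy -10.9 -3.4 r 44.6 z 118.1 lean_x -0.0025 lean_y 0.0032
side pan n 459 / 532 z 72.1 lean_x -0.0045 lean_y 0.0108
scene lid n 67 xy 16.6 10.4 r 33.3 z 116.0 lean_x -0.0078 lean_y -0.0116
scene pan n 310 / 340 z 70.5 lean_x -0.002 lean_y 0.0043
side lid n 490 xy -10.6 -3.3 r 44.6 z 118.0 lean_x -0.008 lean_y 0.0082
side pan n 455 / 534 z 72.2 lean_x 0.0032 lean_y 0.0092
[48.05152783 17.07007097] 0.23800466766403164 [-0.68161198  0.28732178  0.17510968]
```

apply_moves --motion '[{"xyz": [28, -21, 0], "jaw": -0.5, "twist": 0.08}, {"xyz": [56, -42, 0], "jaw": -1, "twist": 0.17}, {"xyz": [83, -63, 0], "jaw": -1, "twist": 0.26}, {"xyz": [83, -63, 20], "jaw": -1, "twist": 0.26}, {"xyz": [83, -63, 40], "jaw": -1, "twist": 0.26}]'

```text
time: 23.88
ee_pos: [0.6339, 0.0204, 0.1979]
tcp_rot: [-180.0, 0.1, 12.0]
wrist_force: [-0.7, -0.3, 0.7]
opening: -0.0001
grasp_force: 0.0
```

```bash
python3 - <<'E'
from h import *
o=sensors.get_obs();p=toB(o["ee_pos"]);print(p,o["ee_pos"][2],o["tcp_rot"],o["opening"])
for n in("scene","side"):
    im,d,K,R,t=cam(n);P=cloud(d,K,R,t);b=toB(P);z=P[...,2]*1e3;h=cv2.cvtColor(im,cv2.COLOR_RGB2HSV)
    m=(d>0)&(np.hypot(b[...,0]-p[0],b[...,1]-p[1])<30)&(z>165)&(z<230)
    zz=np.sort(z[m])[:12];print(n,"low finger z",zz.round(),np.median(b[m&(z<zz[-1]+8)],axis=0).round())
    m=(h[...,0]<16)&(h[...,1]>160)&(z>125)&(z<170)&(abs(b[...,1]-100)<30)&(abs(b[...,0])<120);print("tab",m.sum(),np.percentile(b[m],[5,50,95],axis=0).round().tolist(),np.percentile(z[m],[5,95]).round())
    if n=="scene": save("g1",cv2.resize(im[110:270,150:320],(680,640))[:600])
look();print(shift([112,100],157,11.7))
E
```

```text
[111.90026499 100.13752656] 0.19787447269680664 [-1.79988336e+02  8.17485174e-02  1.19577651e+01] -0.00012489094252399728
scene low finger z [201. 202. 202. 203. 204. 204. 205. 205. 205. 205. 206. 206.] [122. 104.]
tab 86 [[70.0, 96.0], [78.0, 106.0], [81.0, 116.0]] [138. 159.]
side low finger z [198. 201. 203. 204. 204. 206. 206. 207. 207. 208. 208. 208.] [105.  93.]
tab 27 [[66.0, 89.0], [68.0, 94.0], [73.0, 106.0]] [141. 162.]
scene lid n 414 xy -6.6 2.9 r 48.1 z 116.5 lean_x 0.0021 lean_y 0.006
scene pan n 314 / 335 z 70.5 lean_x -0.0014 lean_y 0.0036
side lid n 511 xy -10.4 -2.1 r 45.1 z 118.0 lean_x 0.0006 lean_y 0.0096
side pan n 457 / 522 z 71.9 lean_x -0.0031 lean_y 0.0119
([0.5, -0.4, 42.2], 0.004)
```

View pics/g1.png

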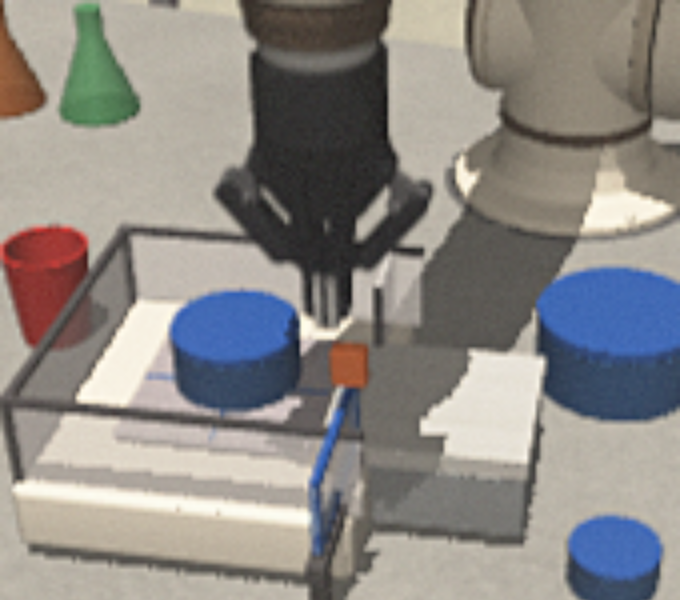

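The pan looks level and the pot sits correctly. By vision, the shut fingertips are at about TCP height, not 17 mm below it, so I'll lower in steps with force checks.

apply_moves --motion '[{"xyz": [0, 0, 14], "jaw": -1, "twist": 0}, {"xyz": [0, 0, 28], "jaw": -1, "twist": 0}, {"xyz": [0, 0, 41], "jaw": -1, "twist": 0}, {"xyz": [0, 0, 41], "jaw": -1, "twist": 0}]'

```text
time: 24.58
ee_pos: [0.6333, 0.0198, 0.1569]
tcp_rot: [-180.0, 0.1, 11.9]
wrist_force: [-0.7, 0.7, 0.5]
opening: 0.0004
grasp_force: 0.0
```

```bash
python3 - <<'E'
from h import *
o=sensors.get_obs();p=toB(o["ee_pos"]);print(p,o["ee_pos"][2],o["wrist_force"])
c=[]
for n in("scene","side"):
    im,d,K,R,t=cam(n)
    W=lambda x,y,z:np.append(toW([x,y]),z/1e3)
    def px(x,y,z): q=K@(R@W(x,y,z)+t);return q[:2]/q[2]
    u,v=px(p[0],p[1],150).round().astype(int); x0,y0=u-25,v-30
    k=cv2.resize(im[y0:y0+60,x0:x0+50],(400,480),interpolation=cv2.INTER_CUBIC)
    for z,col in((o["ee_pos"][2]*1e3-17,(255,0,255)),(o["ee_pos"][2]*1e3,(0,255,0))):
        a=((px(p[0],p[1],z)-[x0,y0]+.5)*8).astype(int);cv2.circle(k,tuple(int(i) for i in a),4,col,-1)
    c.append(k)
save("g2",np.hstack(c))
E
```

```text
[111.19471103  99.59031954] 0.15694822321371865 [-0.65325225  0.72317163  0.4741172 ]
```

View pics/g2.png

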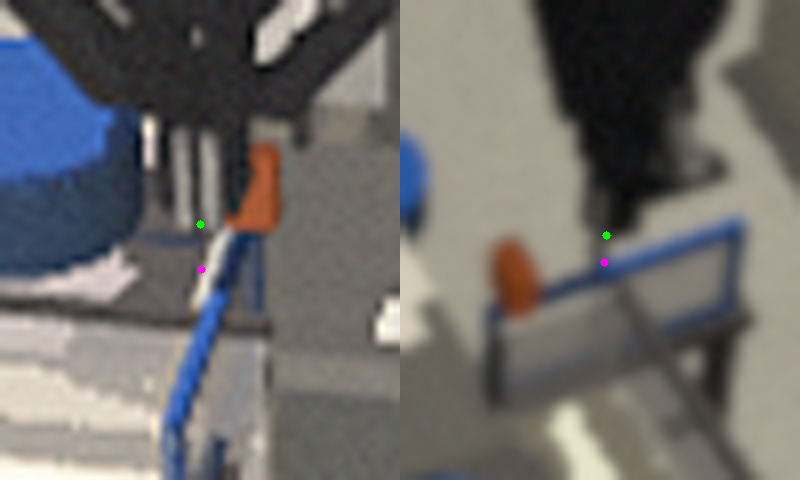

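The shut fingertips coincide with the green marker at TCP height, about 157 mm. I'll lower 15 mm and push the tab in -x.

apply_moves --motion '[{"xyz": [0, 0, 8], "jaw": -1, "twist": 0}, {"xyz": [0, 0, 15], "jaw": -1, "twist": 0}, {"xyz": [-8, 0, 15], "jaw": -1, "twist": 0}, {"xyz": [-15, 0, 15], "jaw": -1, "twist": 0}, {"xyz": [-21, 0, 15], "jaw": -1, "twist": 0}]'

```text
time: 25.3
ee_pos: [0.613, 0.0153, 0.144]
tcp_rot: [180.0, -0.0, 11.9]
wrist_force: [-0.7, 0.5, 1.1]
opening: -0.0
grasp_force: 0.0
```

apply_moves --motion '[{"xyz": [-5, 0, 0], "jaw": -1, "twist": 0}, {"xyz": [-11, 0, 0], "jaw": -1, "twist": 0}, {"xyz": [-18, 0, 0], "jaw": -1, "twist": 0}, {"xyz": [-25, 0, 0], "jaw": -1, "twist": 0}, {"xyz": [-32, 0, 0], "jaw": -1, "twist": 0}]'

```text
time: 25.92
ee_pos: [0.5817, 0.0088, 0.1437]
tcp_rot: [-180.0, -0.0, 11.9]
wrist_force: [2.1, -0.2, 0.5]
opening: 0.0002
grasp_force: 0.7
```

apply_moves --motion '[{"xyz": [-7, 0, 0], "jaw": -1, "twist": 0}, {"xyz": [-14, 0, 0], "jaw": -1, "twist": 0}, {"xyz": [-21, 0, 0], "jaw": -1, "twist": 0}, {"xyz": [-28, 0, 0], "jaw": -1, "twist": 0}, {"xyz": [-35, 0, 0], "jaw": -1, "twist": 0}]'

```text
time: 26.55
ee_pos: [0.5474, 0.0016, 0.1436]
tcp_rot: [-180.0, 0.0, 11.9]
wrist_force: [1.0, 1.4, 1.0]
opening: 0.0
grasp_force: 0.7
```

```bash
cat >> h.py <<'E'
def tab():
    for n in("scene","side"):
        im,d,K,R,t=cam(n);P=cloud(d,K,R,t);b=toB(P);z=P[...,2]*1e3;h=cv2.cvtColor(im,cv2.COLOR_RGB2HSV)
        m=(h[...,0]<16)&(h[...,1]>160)&(z>125)&(z<170)&(abs(b[...,1]-100)<30)&(abs(b[...,0])<120)
        if m.sum():print(n,"tab",m.sum(),np.percentile(b[m],[5,50,95],axis=0).round().tolist())
E
python3 - <<'E'
from h import *
o=sensors.get_obs();print(toB(o["ee_pos"]),o["ee_pos"][2],o["wrist_force"]);tab();look()
E
```

```text
[23.41603689 99.02820574] 0.1435726489980425 [1.04487424 1.41322322 0.95113022]
scene tab 17 [[10.0, 108.0], [12.0, 114.0], [15.0, 115.0]]
side tab 25 [[-1.0, 88.0], [2.0, 92.0], [8.0, 102.0]]
scene lid n 422 xy -9.2 2.6 r 47.3 z 116.4 lean_x -0.0077 lean_y 0.0093
scene pan n 306 / 332 z 70.5 lean_x -0.0034 lean_y 0.0028
side lid n 498 xy -12.2 -2.4 r 44.9 z 117.9 lean_x -0.0046 lean_y 0.0056
side pan n 465 / 534 z 72.3 lean_x 0.0025 lean_y 0.0085
```

apply_moves --motion '[{"xyz": [-7, 0, 0], "jaw": -1, "twist": 0}, {"xyz": [-14, 0, 0], "jaw": -1, "twist": 0}, {"xyz": [-21, 0, 0], "jaw": -1, "twist": 0}, {"xyz": [-28, 0, 0], "jaw": -1, "twist": 0}, {"xyz": [-35, 0, 0], "jaw": -1, "twist": 0}]'

```text
time: 27.38
ee_pos: [0.5131, -0.0056, 0.1436]
tcp_rot: [-180.0, -0.0, 11.9]
wrist_force: [0.9, 0.2, -1.6]
opening: -0.0
grasp_force: 0.7
```

apply_moves --motion '[{"xyz": [-4, 0, 0], "jaw": -1, "twist": 0}, {"xyz": [-8, 0, 0], "jaw": -1, "twist": 0}, {"xyz": [-12, 0, 0], "jaw": -1, "twist": 0}, {"xyz": [-13, 0, 0], "jaw": -1, "twist": 0}, {"xyz": [-14, 0, 0], "jaw": -1, "twist": 0}]'

```text
time: 28.0
ee_pos: [0.5, -0.0084, 0.1437]
tcp_rot: [-180.0, -0.0, 11.9]
wrist_force: [1.6, 0.1, 1.3]
opening: 0.0001
grasp_force: 0.6
```

apply_moves --motion '[{"xyz": [-1, 0, 0], "jaw": -1, "twist": 0}, {"xyz": [-2, 0, 0], "jaw": -1, "twist": 0}, {"xyz": [-3, 0, 0], "jaw": -1, "twist": 0}, {"xyz": [-3, 0, 0], "jaw": -1, "twist": 0}]'

```text
time: 28.5
ee_pos: [0.4969, -0.0091, 0.1436]
tcp_rot: [180.0, 0.0, 11.9]
wrist_force: [1.0, 0.7, 1.2]
opening: 0.0
grasp_force: 0.3
```

```bash
python3 - <<'E'
from h import *
o=sensors.get_obs();print(toB(o["ee_pos"]),o["ee_pos"][2],o["wrist_force"]);tab()
E
```

```text
[-28.22981206  98.67002045] 0.14357876412527024 [1.02789885 0.72735064 1.2092787 ]
scene tab 18 [[-45.0, 110.0], [-41.0, 114.0], [-37.0, 116.0]]
side tab 26 [[-52.0, 89.0], [-48.0, 92.0], [-43.0, 102.0]]
```

No stop felt yet; I'll creep on 1 mm per row.

apply_moves --motion '[{"xyz": [-1, 0, 0], "jaw": -1, "twist": 0}, {"xyz": [-2, 0, 0], "jaw": -1, "twist": 0}, {"xyz": [-2, 0, 0], "jaw": -1, "twist": 0}]'

```text
time: 28.98
ee_pos: [0.4949, -0.0095, 0.1435]
tcp_rot: [180.0, 0.0, 11.9]
wrist_force: [1.1, -0.2, -0.5]
opening: -0.0004
grasp_force: 0.4
```

apply_moves --motion '[{"xyz": [-1, 0, 0], "jaw": -1, "twist": 0}, {"xyz": [-2, 0, 0], "jaw": -1, "twist": 0}, {"xyz": [-2, 0, 0], "jaw": -1, "twist": 0}]'

```text
time: 29.35
ee_pos: [0.4948, -0.0096, 0.1436]
tcp_rot: [-180.0, -0.2, 11.9]
wrist_force: [10.4, 2.7, -5.4]
opening: 0.0002
grasp_force: 5.7
```

apply_moves --motion '[{"xyz": [3, 0, 0], "jaw": -1, "twist": 0}, {"xyz": [12, 0, 0], "jaw": -1, "twist": 0}, {"xyz": [16, 0, -30], "jaw": -1, "twist": 0}, {"xyz": [16, 0, -80], "jaw": -1, "twist": 0}, {"xyz": [16, 0, -130], "jaw": -1, "twist": 0}]'

```text
time: 29.98
ee_pos: [0.5087, -0.0065, 0.2748]
tcp_rot: [-180.0, 0.1, 11.9]
wrist_force: [0.4, 0.3, 0.5]
opening: -0.0001
grasp_force: 0.0
```

apply_moves --motion '[{"xyz": [0, -40, -10], "jaw": -1, "twist": 0}, {"xyz": [0, -80, -10], "jaw": -1, "twist": 0}, {"xyz": [0, -120, -10], "jaw": -1, "twist": 0}, {"xyz": [0, -150, -10], "jaw": -1, "twist": 0}]'

```text
time: 30.48
ee_pos: [0.4823, 0.1219, 0.2836]
tcp_rot: [-179.1, 0.0, 13.7]
wrist_force: [0.4, -0.2, -0.5]
opening: -0.0
grasp_force: 0.0
```

```bash
python3 - <<'E'
from h import *
o=sensors.get_obs();print(toB(o["ee_pos"]),o["ee_pos"][2]);tab()
for _ in range(4): a,b=look()
x=cv2.resize(a[120:270,100:300],(400,300));y=cv2.resize(b[100:340,180:380],(400,480))[:300]
save("fin",np.hstack([x,y]))
E
```

```text
[-16.22828074 229.96220643] 0.28357720422299093
scene tab 70 [[-48.0, 96.0], [-41.0, 106.0], [-38.0, 115.0]]
side tab 24 [[-54.0, 89.0], [-51.0, 92.0], [-46.0, 103.0]]
scene lid n 419 xy -8.7 5.6 r 46.0 z 116.4 lean_x 0.0015 lean_y 0.0082
scene pan n 310 / 343 z 70.4 lean_x -0.0006 lean_y 0.0026
side lid n 494 xy -10.2 -2.9 r 45.2 z 117.9 lean_x 0.0031 lean_y 0.0102
side pan n 444 / 530 z 72.1 lean_x -0.0063 lean_y 0.0138
scene lid n 421 xy -8.8 3.0 r 46.1 z 116.3 lean_x 0.0012 lean_y 0.004
scene pan n 314 / 346 z 70.4 lean_x -0.0008 lean_y 0.004
side lid n 505 xy -10.6 -2.5 r 44.7 z 118.0 lean_x 0.0048 lean_y 0.0096
side pan n 453 / 535 z 72.0 lean_x -0.0065 lean_y 0.0089
scene lid n 425 xy -7.7 2.9 r 46.4 z 116.4 lean_x -0.0065 lean_y 0.0099
scene pan n 314 / 347 z 70.6 lean_x -0.0018 lean_y 0.0019
side lid n 491 xy -12.3 -2.2 r 44.6 z 118.1 lean_x -0.0022 lean_y 0.0037
side pan n 450 / 529 z 72.1 lean_x -0.0011 lean_y 0.0065
scene lid n 428 xy -7.8 3.4 r 45.7 z 116.4 lean_x -0.0053 lean_y 0.0093
scene pan n 309 / 348 z 70.4 lean_x -0.0 lean_y 0.0046
side lid n 498 xy -11.5 -2.0 r 45.1 z 117.9 lean_x 0.0018 lean_y 0.0108
side pan n 458 / 535 z 72.0 lean_x -0.0055 lean_y 0.0133
```

View pics/fin.png

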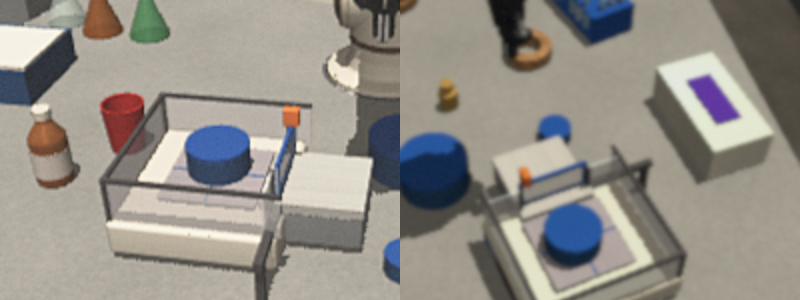

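The gate is shut with its tab at crop (291,116), the pan is level to under about 0.01 rad, and the bystanders look undisturbed. The arm is clear, so I'm handing in.

```bash
python3 -c "
from workcell import bot
print(bot.job_done())"
```

```text
the job is handed in; nothing more can be done
None
```

The job is handed in: the pot is on the pan, which measures level to within about 0.01 rad. The gate is shut against its stop, the bystanders look undisturbed in the last pictures, and the arm is clear. Early on the pan, the fingertips briefly slid over the pot's lid with about 0.5 N or less on the wrist. Simulated time was about 31 s.

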